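# Turn the concrete core plate-up and load the transducer

### The arm

A 7-joint arm with a two-finger parallel gripper is mounted at the origin on the work surface. World frame = base frame: x ahead of the robot, y to its left, z up, the work surface at z = 0. Lengths are in m, angles in rad, forces in N, time in s.
With the tool pointing down it reaches from about 0.35 to 0.9 m from the base axis. Payload 8.1 kg.
Tool frame: the origin (TCP) lies midway between the tips of the shut fingers; the grasp point (between the pads) lies 19 mm behind it; z points along the fingers, x is the direction in which the jaws open and shut, and the axes are right-handed (so a half turn about z gives the same grasp; the last joint's range is limited). The gripper opens to 85 mm and grips with 20 to 120 N. Pads are 22 mm wide; open, the fingers measure 114 mm over their backs; the gripper's body (76 mm by 85 mm) begins 54 mm behind the grasp point. The pads swing forward as they close: fully open they stand 13 mm farther back than shut.
Start: joints at [1.003, 0.434, 0.025, 1.573, -0.012, 1.134, -0.075], TCP at [0.28, -0.559, 0.231] pointing down, gripper open.
Joint ranges: [-2.62, 2.62], [-0.44, 2.09], [-1.27, 1.32], [0.08, 2.57], [-1.32, 4.46], [0.12, 2], [-2.74, 2.74]. Speed limits (rad/s): [2.22, 2.22, 3.01, 3.01, 3.14, 3.14, 3.14].

### API

Orientations are given as a unit quaternion [w, x, y, z].
In Python, from bench import arm, imaging gives the robot as it stands.
- The arm moves only by the tool carry_out, never from a script. Its argument "deltas" is a list of rows, each an object of numbers: "rx", "ry", "rz": the turn, a rotation vector about the tool's x, y, z in rad; "x", "y", "z": the shift along the tool's x, y, z in mm; "jaw": the opening in per cent of the stroke, from 0 (shut) to 100 (fully open). In form: [{"rx": .., "ry": .., "rz": .., "x": .., "y": .., "z": .., "jaw": ..}, ...]. A call has 1 to 5 rows; each row shifts and turns the commanded pose from where the row before left it, along the tool's axes as they then stand; what a row does not reach is not made up. A row lasts 1/12 s, in which the tool goes at most 41.7 mm and 7.16 degrees, less where a joint would pass 70% of its speed; a pose out of reach is approached as far as the arm can. A call is refused whole if a number of a shift passes 41.7 or a number of a turn 0.125, either way. A call with a gripper value outside its range is refused whole. The fingers move at their own pace and stop on an object; the grip force is fixed at half the most. Time passes only in rows, so rows that do not move let the fingers close. It gives the time, the measured TCP pose, the force and the opening at its end, in the units of the state.
- arm.observe(): the state, without advancing time (a new reading comes with each control period).
- imaging.grab_frame(name): name is "side" or "top"; returns a dict with "pixels" (420x560x3 uint8, red, green, blue), "camera_matrix" (3x3 intrinsics, pixels), "camera_from_world" (4x4, takes a point from world to camera coordinates). Camera axes: x right, y up, looking along -z (the intrinsics and any distortion apply to the point x, -y, -z); pixel columns grow to the right and rows downward; lengths in m; the calibration is good to about 2 mm. A picture is of the moment at which its call begins. There is no depth.
- arm.job_done(): hands the job in, once; it reports no verdict.
Trained networks look in the newest picture that a camera, given by its name, has taken for a name from the list of things; names that differ only in an ending like _2 or _b are one class to them, and where a whole thing is asked for, a point or a joint stands for the part that bears it (a point fixed in the world has none). Each returns a list of dicts, best first, with "conf" (0 to 1); they miss things now and then, are a little off and sometimes report something else, mostly with a low value. They report only what shows in the picture. A call takes as long as a camera call. They do not tell look-alikes from the thing itself.
- imaging.silhouettes(label, camera): "mask" (420x560 bool, what is visible of it) and "bbox" ([left, top, right, bottom] in pixels, round what is visible of it).
The state is a dict: "time": time; "joints": joint angles; "joint_velocities": joint speeds; "tau": joint torques, N m; "ee_pos": TCP position; "tcp_rot": TCP orientation; "ft_force": force on the tool from outside, world axes, zero at the start; "torque": the same for the moment, N m; "opening": opening from 0.0 (shut) to 1.0 (fully open).
Only numpy, scipy, OpenCV 4.12 (cv2) and the standard library are available. Lean on these libraries where they do the work, as an engineer would, in place of code of your own. Each camera call takes 0.05 s, during which the arm holds its last target. There are 200 camera calls.

### The job

Turn the concrete core on its axle until the steel plate hidden on its underside faces straight up. Then set the black transducer block upright, lengthwise and squarely on the middle of the plate, and stand the steel weight upright on the middle of the transducer to hold it down. Never tip the transducer over, leave the other things on the bench where they are, and let go of everything at the end.

Things in the scene. Friction and masses are not known exactly. Their poses are not given: they have to be found in the camera images.
- stand: fixed stand of the core. Origin: centre of its foot's underside, on the bench; y along the axle. Foot 120 mm (x) by 310 mm (y), 12 mm thick. Black posts, faces 136 to 150 mm from the middle along y, 36 mm wide, rise to 127 mm above the bench.
- axle (a point): middle of the core's level axle, 115 mm above the bench; does not turn with the core. y runs along the axle, z up, x level across it. The core is a concrete cylinder along y, 100 mm diameter, 200 mm long. Short electrode studs stick out of it at 90, 180 and 270 degrees from the plate, to 62 mm from the axle, within 50 mm of the middle along y.
- flange (a point): centre of the clear plastic flange disc at the core's +y end, 106 mm along the axle from its middle; axes as the axle's, not turning. Disc 170 mm diameter, 12 mm thick, turns with the core; its rim can be pinched from above, the outer 30 mm is bare on both faces. The same disc is at the -y end.
- core (a joint): turn of the core about the axle's +y, in rad: 0 (or any whole turn) when the plate faces straight up; at small positive values the plate leans to the axle's +x side. Turns both ways without stops that matter; stiff, stays where it is left: about 0.35 N m (4 N at the rim) to turn it.
- plate (a point): centre of the outer face of the steel plate on the core, 56 mm from the axle. Face 100 mm along the axle (y) by 70 mm across (x); z points out of the plate, away from the core. A small screw head on the outside of each flange, 42 mm from the axle, lies on the plate's side. When up, the face is 171 mm above the bench, 29 mm below the flanges' tops.
- transducer: black transducer block, 48 mm (x) by 70 mm (y, its long side) by 36 mm high, about 0.25 kg, flat top; steel band near its foot, a small brass socket on one end (+y), 7 mm out. Origin: centre of its underside; z up.
- weight: upright round steel weight, 32 mm diameter, 45 mm high, about 0.28 kg. Origin: centre of its underside; z up.
- meter: bystander: white meter box, 190 x 200 x 90 mm, small screen. Origin: centre of its underside.
- offcut: bystander: concrete disc, 100 mm diameter, 50 mm high. Origin: centre of its underside.
- spanner: bystander: steel spanner lying flat, about 160 mm long. Origin: its underside, about its middle.
- gel: bystander: white bottle, 52 mm diameter, 130 mm high. Origin: centre of its underside.
Things that resemble listed ones, but are neither listed nor needed, are in the scene too. What is shaped like the weight but red or yellow is not meant. Several things have the shape of the transducer; the one meant has the colours described above.

How it is judged:
On the way, in this order (a step that is already met when the one before it is completed fails the run):
1. the core is turned until its plate faces up (within 0.10 rad) and is at rest (angle between plate's own z axis and vertical below 0.1 rad and velocity of joint core between -0.05 and 0.05 rad/s), for 0.2 s.
2. the transducer stands on the plate, squarely in the middle, and is let go (all of step 1 and x of transducer in the frame of plate between -0.011 and 0.011 m and y of transducer in the frame of plate between -0.018 and 0.018 m and z of transducer in the frame of plate between -0.004 and 0.004 m and angle between the y axis of transducer and the y axis of plate, either way round below 0.16 rad and angle between transducer's own z axis and vertical below 0.13 rad and linear speed of transducer below 0.02 m/s and contact force between transducer and the fingers below 0.3 N), for 0.2 s.
3. the weight stands on the middle of the transducer and is let go (all of step 2 and horizontal distance between weight and transducer below 0.01 m and z of weight in the frame of transducer between 0.032 and 0.04 m and angle between weight's own z axis and vertical below 0.13 rad and linear speed of weight below 0.02 m/s and contact force between weight and the fingers below 0.3 N), for 0.2 s.
At the end, for the whole second after the job is handed in: Plate up within 0.10 rad, core still; transducer flat on it, centre within 11 mm across and 18 mm along, long side within 0.16 rad of the axle; weight upright on the transducer, centres within 10 mm; both released and at rest (all of step 3); the robot touches nothing.
It fails at once if the transducer is tipped over (more than 0.7 rad) (angle between transducer's own z axis and vertical above 0.7 rad).
It fails at once if the white meter is moved more than 30 mm (distance of meter from where it was at the start of the episode above 0.03 m).
It fails at once if the concrete offcut is moved more than 30 mm (distance of offcut from where it was at the start of the episode above 0.03 m).
It fails at once if the spanner is moved more than 30 mm (distance of spanner from where it was at the start of the episode above 0.03 m).
It fails at once if the gel bottle is moved more than 30 mm (distance of gel from where it was at the start of the episode above 0.03 m).
It also fails if it takes over 72 s, if anything falls off the work surface, if the arm or the gripper's body presses on something with over 40 N, if the wrist force passes 120 N, or if a joint passes its speed limit or range.

## Working session

There is one attempt and no reset: what is moved stays moved. The work goes in short steps, Python scripts to look and compute and a tool call to move; the robot and the scene stay as the last step left them, time stands still between calls to the robot, and variables do not carry over. Pictures are saved under pics/ and viewed, on a budget of 10 in all, crops included, one or two more only if the job needs it, and the job is handed in when it is done.

Besides the shell and the picture viewer there is one more tool, called after ">>>" as a command line: name --argument value ..., lists and objects as JSON in quotes. carry_out: Moves the arm, as the interface text tells. Its arguments: {"type":"object","properties":{"deltas":{"type":"array","items":{"type":"object","properties":{"rx":{"type":"number"},"ry":{"type":"number"},"rz":{"type":"number"},"x":{"type":"number"},"y":{"type":"number"},"z":{"type":"number"},"jaw":{"type":"number"}}}}},"required":["deltas"]}

```bash
ls; mkdir -p pics; cat > h.py <<'E'
import numpy as np, cv2
from bench import arm, imaging
def grab(c,save=None):
    f=imaging.grab_frame(c)
    if save: cv2.imwrite('pics/'+save,cv2.cvtColor(f['pixels'],cv2.COLOR_RGB2BGR))
    return f
def proj(f,P):
    P=np.atleast_2d(P); T=f['camera_from_world']; c=P@T[:3,:3].T+T[:3,3]
    c=c*[1,-1,-1]; u=c@f['camera_matrix'].T; return u[:,:2]/u[:,2:]
def ray(f,uv):
    T=f['camera_from_world']; R=T[:3,:3]; o=-R.T@T[:3,3]
    d=np.linalg.inv(f['camera_matrix'])@[uv[0],uv[1],1]; return o,R.T@(d*[1,-1,-1])
def onz(f,uv,z):
    o,d=ray(f,uv); return o+d*(z-o[2])/d[2]
E
python3 - <<'E'
from h import *
for c in ['side','top']:
    f=grab(c,c+'0.png'); o,d=ray(f,(280,210)); print(c,o.round(3),d.round(3),sorted(f), f['camera_matrix'].round(1).tolist())
    for n in ['stand','core','flange','plate','transducer','weight','meter','offcut','spanner','gel']:
        try:
            for r in imaging.silhouettes(n,c):
                b=r['bbox']; v,u=np.nonzero(r['mask']); print(n,round(r['conf'],2),b,len(u),u.mean().round(1),v.mean().round(1))
        except Exception as e: print(n,e)
print(arm.observe())
E
```

```text
pics
side [0.314 0.866 1.014] [ 0.22  -0.674 -0.705] ['camera_from_world', 'camera_matrix', 'pixels'] [[536.6, 0.0, 279.7], [0.0, 536.6, 218.0], [0.0, 0.0, 1.0]]
stand 0.57 [240.4, 152.6, 321.7, 289.1] 8049 279.4 221.0
flange 0.84 [236.9, 152.8, 320.4, 289.7] 7956 279.4 220.9
plate 0.62 [236.9, 151.8, 321.5, 267.1] 6446 280.0 208.7
transducer 0.76 [268.8, 341.2, 295.6, 376.6] 873 280.1 357.0
transducer 0.63 [324.9, 346.8, 354.0, 387.4] 942 338.1 365.8
transducer 0.63 [250.5, 387.0, 281.8, 418.7] 811 266.7 404.3
weight 0.69 [348.4, 142.8, 362.2, 164.9] 177 354.7 155.3
weight 0.68 [382.3, 154.7, 395.4, 168.3] 177 388.5 159.8
weight 0.66 [362.8, 165.7, 374.5, 181.3] 202 367.9 172.6
meter 0.78 [253.7, 106.9, 328.8, 167.7] 3366 289.3 132.3
offcut 0.93 [164.6, 287.7, 214.5, 334.7] 1944 191.5 306.9
spanner 0.59 [179.8, 211.3, 234.7, 247.3] 478 206.2 227.0
gel 0.73 [196.7, 330.0, 228.1, 378.6] 1038 212.9 357.6
top [0.451 0.016 1.476] [ 0.085  0.028 -0.996] ['camera_from_world', 'camera_matrix', 'pixels'] [[484.3, 0.0, 290.5], [0.0, 484.3, 204.1], [0.0, 0.0, 1.0]]
stand 0.88 [246.3, 165.8, 35
[... 853 characters left out ...]
ts': array([ 1.00335668,  0.43448236,  0.02496408,  1.57322061, -0.01160682,
        1.1340113 , -0.07513339]), 'joint_velocities': array([-1.40402202e-03, -1.82402145e-03, -9.72140842e-04, -2.06684762e-03,
        8.70714040e-04,  3.25919567e-05, -4.19930926e-04]), 'tau': array([ 1.72564028e-04, -6.70290613e+01,  1.02418285e+00, -3.16566610e+01,
        1.54444564e-02,  2.65292780e-03,  3.95204211e-05]), 'ee_pos': array([ 0.280169  , -0.55868289,  0.2313254 ]), 'tcp_rot': array([ 1.01251941e-06,  8.50940682e-01, -5.25261797e-01,  1.24981679e-05]), 'ft_force': array([0.03531213, 0.73054052, 0.29519481]), 'torque': array([ 0.04366515,  0.00230225, -0.01044328]), 'opening': 1.0035724789969558}
```

```bash
python3 - <<'E'
import cv2
for c,(a,b,w,h) in {'side':(150,100,267,320),'top':(120,100,370,200)}.items():
    i=cv2.imread(f'pics/{c}0.png')[b:b+h,a:a+w]; s=min(800/w,600/h); cv2.imwrite(f'pics/{c}0c.png',cv2.resize(i,None,fx=s,fy=s,interpolation=cv2.INTER_CUBIC)); print(s)
E
```

```text
1.875
2.1621621621621623
```

View pics/side0c.png

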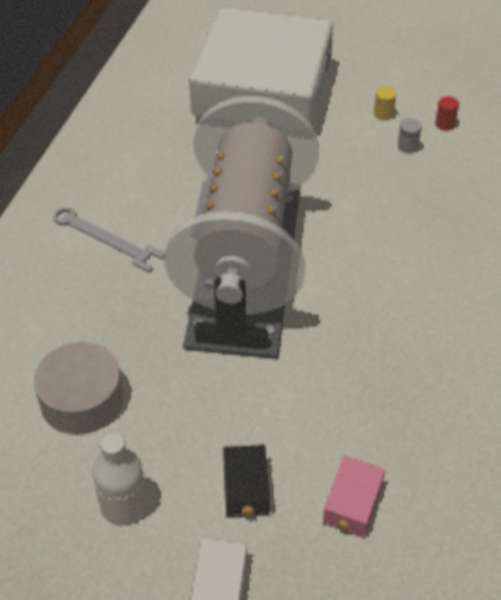

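View pics/top0c.png

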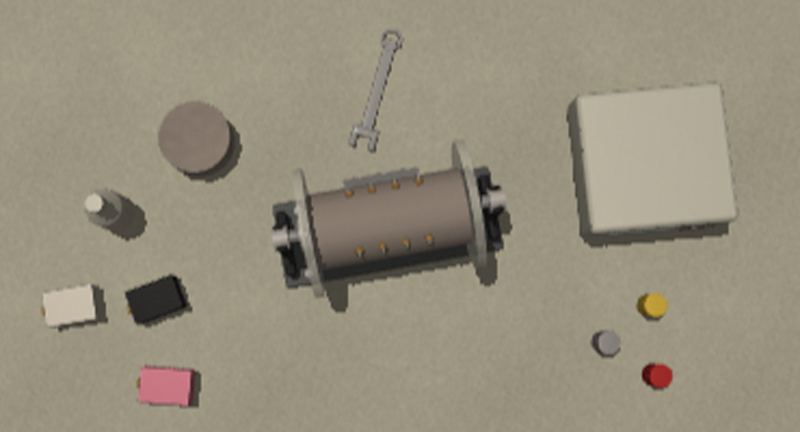

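The side view shows the stand with its near flange hub at about px (273,252), the plate's screw head left of it (+x side) at about (261,250), and the black transducer at about (280,357). The grey weight is at about (368,172).

The top view shows two rows of orange studs on the core and a grey edge of the plate on the +x side, near px (297,183). The black transducer is at about (192,239) and the grey weight at about (400,258).

```bash
cat >> h.py <<'E'
from scipy.optimize import minimize
def hull(img,f,P): cv2.fillConvexPoly(img,cv2.convexHull((proj(f,P)*16).round().astype(np.int32)),1,shift=4)
def pose(P,x,y,yaw,z=0):
    c,s=np.cos(yaw),np.sin(yaw); return np.array(P)@np.array([[c,s,0],[-s,c,0],[0,0,1]])+[x,y,z]
def box(x0,x1,y0,y1,z0,z1): return np.array([[x,y,z] for x in (x0,x1) for y in (y0,y1) for z in (z0,z1)])
t=np.linspace(0,2*np.pi,40)
def cyly(r,y0,y1,z): return np.array([[r*np.cos(a),y,z+r*np.sin(a)] for a in t for y in (y0,y1)])
def cylz(r,z0,z1): return np.array([[r*np.cos(a),r*np.sin(a),z] for a in t for z in (z0,z1)])
STAND=[box(-.06,.06,-.155,.155,0,.012),box(-.018,.018,.136,.15,0,.127),box(-.018,.018,-.15,-.136,0,.127),cyly(.05,-.1,.1,.115),cyly(.085,.1,.112,.115),cyly(.085,-.112,-.1,.115)]
TR=[box(-.024,.024,-.035,.035,0,.036)]
WT=[cylz(.016,0,.045)]
def fit(parts,views,p0,z=0,step=(.01,.01,.1),noyaw=False):
    def cost(p):
        c=0
        for f,m in views:
            im=np.zeros((420*4,560*4),np.uint8); g=dict(f); K=f['camera_matrix'].copy(); K[:2]*=4; g['camera_matrix']=K
            for q in parts: hull(im,g,pose(q,p[0],p[1],0 if noyaw else p[2],z))
            M=cv2.resize(m.astype(np.float32),None,fx=4,fy=4,interpolation=cv2.INTER_LINEAR)>.5
            c+=1-(M&(im>0)).sum()/(M|(im>0)).sum()
        return c
    n=2 if noyaw else 3
    s=np.array([p0[:n]]+[np.array(p0[:n])+np.eye(n)[i]*step[i] for i in range(n)])
    r=minimize(cost,p0[:n],method='Nelder-Mead',options=dict(initial_simplex=s,xatol=2e-4,fatol=1e-4,maxfev=150)); return r.x,r.fun
def nearest(lst,uv): return min(lst,key=lambda r:np.hypot((r['bbox'][0]+r['bbox'][2])/2-uv[0],(r['bbox'][1]+r['bbox'][3])/2-uv[1]))
def studs(f,st,zax=.115,r=.061):
    px=f['pixels'].astype(int); m=((px[...,0]-px[...,2])>55)&(px[...,0]>px[...,1]+25)
    n,l,s,c=cv2.connectedComponentsWithStats(m.astype(np.uint8)); out=[]
    for i in range(1,n):
        if s[i,4]<2: continue
        o,d=ray(f,c[i]); R=pose(np.eye(3),0,0,st[2]); # rows: local axes in world
        o=R@(o-[st[0],st[1],zax]); d=R@d
        A=d[0]**2+d[2]**2;B=o[0]*d[0]+o[2]*d[2];C=o[0]**2+o[2]**2-r*r
        D=B*B-A*C
        if D<0: continue
        P=o+d*(-B-np.sqrt(D))/A
        if abs(P[1])<.06: out.append((round(np.degrees(np.arctan2(P[0],P[2])),1),round(P[1]*1e3,1),int(s[i,4])))
    return sorted(out)
E
python3 - <<'E'
from h import *
F={};M={}
for c in ['side','top']:
    F[c]=grab(c)
    M[c]=nearest(imaging.silhouettes('stand',c),(285,215))['mask']|nearest(imaging.silhouettes('flange',c),(285,215))['mask']
    M[c+'t']=nearest(imaging.silhouettes('transducer',c),(280,357) if c=='side' else (192,239))['mask']
    print(c,[onz(F[c],uv,0).round(3) for uv in [(0,0),(560,0),(0,420)]])
a=onz(F['top'],(249.5,210.1),.115);b=onz(F['top'],(349,192.5),.115);m=(a+b)/2
yaw=np.arctan2(a[1]-b[1],a[0]-b[0])-np.pi/2; print(a,b,yaw)
st,e=fit(STAND,[(F[c],M[c]) for c in ['side','top']],[m[0],m[1],yaw]); print('stand',st,e)
for c in ['side','top']: print(c,'studs',studs(F[c],st), fit(STAND,[(F[c],M[c])],st))
tr0=onz(F['top'],(191.8,239),.036)
print('tr',[ (y,fit(TR,[(F[c],M[c+'t']) for c in ['side','top']],[tr0[0],tr0[1],y])) for y in (yaw,yaw+.5)])
for uv,h in (((400.8,258.2),.045),): print('w',onz(F['top'],uv,h))
print('w side',onz(F['side'],(150+410/1.875,100+125/1.875),.045))
E
```

```text
side [array([ 2.205, -0.982,  0.   ]), array([-0.136, -1.698,  0.   ]), array([0.971, 0.609, 0.   ])]Traceback (most recent call last):
  File "<stdin>", line 5, in <module>
  File "h.py", line 38, in nearest
    def nearest(lst,uv): return min(lst,key=lambda r:np.hypot((r['bbox'][0]+r['bbox'][2])/2-uv[0],(r['bbox'][1]+r['bbox'][3])/2-uv[1]))
                                ~~~^^^^^^^^^^^^^^^^^^^^^^^^^^^^^^^^^^^^^^^^^^^^^^^^^^^^^^^^^^^^^^^^^^^^^^^^^^^^^^^^^^^^^^^^^^^^^^^^^^^^
ValueError: min() iterable argument is empty
```

```bash
cat > m.py <<'E'
from h import *
F={};M={}
for c in ['side','top']:
    F[c]=grab(c); M[c]=np.zeros((420,560),bool)
    for n in ['stand','flange','core']:
        for r in imaging.silhouettes(n,c):
            if r['conf']>.5: M[c]|=r['mask']
    L=imaging.silhouettes('transducer',c)
    if L: M[c+'t']=nearest(L,(280,357) if c=='side' else (192,239))['mask']
    L=imaging.silhouettes('weight',c)
    if L: r=nearest(L,(368,172) if c=='side' else (401,258)); M[c+'w']=r['mask']; print(r['bbox'])
a=onz(F['top'],(249.5,210.1),.115);b=onz(F['top'],(349,192.5),.115);m=(a+b)/2
yaw=np.arctan2(a[1]-b[1],a[0]-b[0])-np.pi/2; print(a,b,yaw)
st,e=fit(STAND,[(F[c],M[c]) for c in ['side','top']],[m[0],m[1],yaw]); print('stand',st,e)
for c in ['side','top']: print(c,'studs',studs(F[c],st), fit(STAND,[(F[c],M[c])],st))
tr0=onz(F['top'],(191.8,239),.036)
print('tr0',tr0,[ (y,fit(TR,[(F[c],M[c+'t']) for c in ['side','top'] if c+'t' in M],[tr0[0],tr0[1],y])) for y in (yaw,yaw+.5)])
w=onz(F['top'],(400.8,258.2),.045); print('w',w, 'w side',onz(F['side'],(150+410/1.875,100+125/1.875),.045))
print(fit(WT,[(F[c],M[c+'w']) for c in ['side','top'] if c+'w' in M],w,noyaw=True))
E
python3 m.py
```

```text
[359.4, 165.4, 372.9, 184.5]
[392.3, 252.5, 405.5, 262.7]
[0.56581037 0.13976897 0.115     ] [ 0.61585946 -0.14127142  0.115     ] 0.17623747192797556
stand [ 5.92214698e-01 -2.45584567e-04  1.79006464e-01] 0.12009613387531581
side studs [(np.float64(-35.1), np.float64(-33.0), 2), (np.float64(-34.7), np.float64(57.8), 4), (np.float64(-34.4), np.float64(-1.9), 3), (np.float64(-34.0), np.float64(27.5), 4), (np.float64(37.6), np.float64(-33.4), 3), (np.float64(38.1), np.float64(-4.5), 3), (np.float64(38.1), np.float64(26.0), 3), (np.float64(38.8), np.float64(54.6), 2)] (array([0.59295863, 0.00297871, 0.17855653]), np.float64(0.03015649136946741))
top studs [(np.float64(-37.6), np.float64(15.0), 3), (np.float64(-37.6), np.float64(44.3), 4), (np.float64(-37.4), np.float64(-13.9), 5), (np.float64(-37.3), np.float64(-44.3), 5), (np.float64(34.6), np.float64(45.1), 5), (np.float64(34.7), np.float64(14.6), 5), (np.float64(35.0), np.float64(-44.3), 6), (np.float64(35.1), np.float64(-14.3), 5)] (array([ 0.59011537, -0.00178203,  0.18145415]), np.float64(0.06033023413287497))
tr0 [0.48629227 0.31766512 0.036     ] [(np.float64(0.17623747192797556), (array([0.48955513, 0.32375076, 0.32380683]), np.float64(0.249411996443763))), (np.float64(0.6762374719279756), (array([0.4898448 , 0.32311141, 0.30867342]), np.float64(0.2521189797850497)))]
w [ 0.43037264 -0.2990269   0.045     ] w side [ 0.43254282 -0.29624522  0.045     ]
(array([ 0.4281974 , -0.30138326]), np.float64(0.3947326531321028))
```

```bash
cat > k.py <<'E'
import numpy as np
from scipy.spatial.transform import Rotation as R
from scipy.optimize import least_squares
lo=np.array([-2.62,-.44,-1.27,.08,-1.32,.12,-2.74]);hi=np.array([2.62,2.09,1.32,2.57,4.46,2,2.74])
MDH=[(0,0,.267),(-np.pi/2,0,0),(np.pi/2,0,.293),(np.pi/2,.0525,0),(np.pi/2,.0775,.3425),(np.pi/2,0,0),(-np.pi/2,.076,.097)]
base=0.; tool=.172
def fk(q):
    T=np.eye(4);T[:3,:3]=R.from_euler('z',base).as_matrix()
    for (al,a,d),th in zip(MDH,q):
        ca,sa,c,s=np.cos(al),np.sin(al),np.cos(th),np.sin(th)
        T=T@np.array([[c,-s,0,a],[s*ca,c*ca,-sa,-d*sa],[s*sa,c*sa,ca,d*ca],[0,0,0,1]])
    T[:3,3]+=T[:3,:3]@[0,0,tool]; return T
def ik(p,Rm,q0):
    def e(q):
        T=fk(q); return np.r_[(T[:3,3]-p)*10,R.from_matrix(T[:3,:3].T@Rm).as_rotvec()*3,.003*(q-q0)]
    r=least_squares(e,np.clip(q0,lo+.02,hi-.02),bounds=(lo+.01,hi-.01)); T=fk(r.x)
    return r.x,np.linalg.norm(T[:3,3]-p),np.linalg.norm(R.from_matrix(T[:3,:3].T@Rm).as_rotvec())
E
python3 - <<'E'
import k; from k import *; from bench import arm
s=arm.observe(); q=s['joints']; T=fk(q); print(T.round(3)); b=s['ee_pos']; w=s['tcp_rot']; Rr=R.from_quat(np.r_[w[1:],w[0]]); print(b,Rr.as_matrix().round(3))
k.base=np.arctan2(b[1],b[0])-np.arctan2(T[1,3],T[0,3]); k.tool+=T[2,3]-b[2]; T=fk(q); print(k.base,k.tool,T.round(3))
print('toolrot diff',R.from_matrix(T[:3,:3].T@Rr.as_matrix()).as_rotvec())
st=np.array([.592,0,.179]); X=np.array([np.cos(.179),np.sin(.179),0]);Y=np.array([-X[1],X[0],0]);Z=np.array([0,0,1.])
off=R.from_matrix(T[:3,:3].T@Rr.as_matrix())
for sy in (1,-1):
  for jx in (1,-1):
    for ph in range(-60,61,15):
      u=np.sin(np.radians(ph))*X+np.cos(np.radians(ph))*Z; tz=-u; tx=jx*Y; ty=np.cross(tz,tx)
      Rm=np.c_[tx,ty,tz]@off.as_matrix().T
      p=np.array([.592,0,.115])+sy*.106*Y+.062*u
      best=min((ik(p,Rm,q0) for q0 in (q,q+[1,0,0,0,0,0,jx],q+[1,0.3,0,0.3,0,0,0])),key=lambda r:r[1]+r[2]*.1)
      print(sy,jx,ph,best[0].round(2),best[1].round(4),best[2].round(3))
E
```

```text
[[ 0.448  0.894  0.003  0.308]
 [ 0.894 -0.448  0.004  0.505]
 [ 0.005  0.    -1.     0.169]
 [ 0.     0.     0.     1.   ]]
[ 0.28014097 -0.55871072  0.23133535] [[ 0.448 -0.894  0.   ]
 [-0.894 -0.448 -0.   ]
 [ 0.     0.    -1.   ]]
-2.1296795511064035 0.10971924387589604 [[ 0.52  -0.854  0.002  0.265]
 [-0.854 -0.52  -0.004 -0.529]
 [ 0.005  0.    -1.     0.231]
 [ 0.     0.     0.     1.   ]]
toolrot diff [ 0.00017237 -0.00480413  0.08238456]
1 1 -60 [ 1.25  0.34  0.96  0.92 -1.31  0.13 -0.62] 0.0596 0.356
1 1 -45 [ 1.36  0.36  0.85  0.92 -1.31  0.13 -0.61] 0.0224 0.134
1 1 -30 [ 1.49  0.34  0.77  0.92 -0.83  0.21 -1.02] 0.0 0.0
1 1 -15 [ 1.51  0.44  0.86  1.14 -0.54  0.64 -1.28] 0.0 0.0
1 1 0 [ 1.7   0.59  0.75  1.47 -0.44  1.06 -1.37] 0.0 0.0
1 1 15 [ 2.06  0.75  0.39  1.9  -0.24  1.46 -1.52] 0.0 0.0
1 1 30 [ 2.31  1.11  0.01  2.56 -0.    1.95 -1.65] 0.0106 0.024
1 1 45 [ 2.31  1.11  0.01  2.47 -0.    1.99 -1.65] 0.0512 0.16
1 1 60 [ 2.3   1.09  0.01  2.34  0.    1.99 -1.65] 0.0902 0.308
1 -1 -60 [ 2.56  0.24 -0.25  0.88  3.11  0.39 -1.57] 0.0 0.0
1 -1 -45 [ 2.61  0.3  -0.27  
[... 898 characters left out ...]
.0299 0.071
-1 1 45 [ 2.14  1.17 -0.29  2.56 -0.    1.99 -2.04] 0.0719 0.166
-1 1 60 [ 2.23  1.19 -0.42  2.47  0.    1.99 -2.11] 0.1019 0.318
-1 -1 -60 [ 2.03  0.34 -0.14  0.99  2.3   0.52 -1.06] 0.0 0.0
-1 -1 -45 [ 1.97  0.34  0.01  1.07  1.68  0.22 -0.43] 0.0 0.0
-1 -1 -30 [1.65 0.35 0.3  1.05 0.36 0.24 0.76] 0.0 0.0
-1 -1 -15 [ 2.11  0.43 -0.2   1.31  0.28  0.66  0.92] 0.0 0.0
-1 -1 0 [ 2.14  0.6  -0.23  1.65  0.14  1.07  1.06] 0.0 0.0
-1 -1 15 [ 2.11  0.9  -0.22  2.19  0.08  1.55  1.12] 0.0 0.0
-1 -1 30 [ 2.09  1.12 -0.2   2.56  0.    1.87  1.14] 0.0294 0.07
-1 -1 45 [ 2.15  1.17 -0.3   2.56  0.    1.99  1.1 ] 0.0717 0.163
-1 -1 60 [ 2.23  1.2  -0.44  2.47  0.    1.99  1.02] 0.1013 0.315
```

```bash
cat > pl.py <<'E'
import numpy as np
from scipy.spatial.transform import Rotation as R, Slerp
from bench import arm
ST=np.array([.592,0,.179]);c,s=np.cos(ST[2]),np.sin(ST[2]);X=np.array([c,s,0]);Y=np.array([-s,c,0]);Z=np.array([0,0,1.])
AX=np.array([ST[0],ST[1],.115])
def cur():
    o=arm.observe();w=o['tcp_rot'];return o['ee_pos'],R.from_quat(np.r_[w[1:],w[0]])
def rot(tz,tx): 
    tz=tz/np.linalg.norm(tz); tx=tx-tz*(tx@tz); tx=tx/np.linalg.norm(tx); return R.from_matrix(np.c_[tx,np.cross(tz,tx),tz])
def fl(phi,r,lat=0,y=.106):
    a=np.radians(phi);u=np.sin(a)*X+np.cos(a)*Z; return AX+y*Y+r*u, rot(-u,-Y)
def down(p,tx): return np.array(p), rot(-Z,np.array(tx,float))
def plan(wps,jaw,step=38.,ang=.11,start=None):
    p,r=start or cur(); k=0
    for P,Q in wps:
        n=max(1,int(np.ceil(max(np.linalg.norm(P-p)*1e3/step,(r.inv()*Q).magnitude()/ang))))
        sl=Slerp([0,1],R.concatenate([r,Q])); last=r; out=[]
        for i in range(n):
            nr=sl((i+1)/n); d=last.inv().apply((P-p)/n)*1e3; v=(last.inv()*nr).as_rotvec()
            out.append({**{a:round(float(b),1) for a,b in zip('xyz',d)},**{'r'+a:round(float(b),3) for a,b in zip('xyz',v)},'jaw':jaw}); last=nr
        print(n,'rows'); 
        import json
        if all(o==out[0] for o in out): print(n,'x',json.dumps(out[0]))
        else:
            for o in out: print(json.dumps(o))
        p,r=P,Q
E
python3 - <<'E'
from pl import *
P,Q=fl(18,.150)
print(P); _,D=fl(0,.1)
plan([(np.array([.40,-.30,.30]),D),(P+[0,0,.03],Q),fl(18,.058)],45)
E
```

```text
[0.6187391  0.11255923 0.25765848]
8 rows
{"x": -22.2, "y": -27.9, "z": -8.6, "rx": -0.0, "ry": -0.0, "rz": 0.036, "jaw": 45}
{"x": -23.2, "y": -27.1, "z": -8.6, "rx": -0.0, "ry": -0.0, "rz": 0.036, "jaw": 45}
{"x": -24.1, "y": -26.2, "z": -8.6, "rx": -0.0, "ry": -0.0, "rz": 0.036, "jaw": 45}
{"x": -25.0, "y": -25.4, "z": -8.6, "rx": -0.0, "ry": -0.0, "rz": 0.036, "jaw": 45}
{"x": -25.9, "y": -24.4, "z": -8.6, "rx": -0.0, "ry": -0.0, "rz": 0.036, "jaw": 45}
{"x": -26.8, "y": -23.5, "z": -8.6, "rx": -0.0, "ry": -0.0, "rz": 0.036, "jaw": 45}
{"x": -27.6, "y": -22.5, "z": -8.6, "rx": -0.0, "ry": -0.0, "rz": 0.036, "jaw": 45}
{"x": -28.4, "y": -21.5, "z": -8.6, "rx": -0.0, "ry": -0.0, "rz": 0.036, "jaw": 45}
13 rows
{"x": -28.2, "y": -22.2, "z": 0.9, "rx": -0.024, "ry": 0.0, "rz": -0.0, "jaw": 45}
{"x": -28.2, "y": -22.2, "z": 0.4, "rx": -0.024, "ry": 0.0, "rz": 0.0, "jaw": 45}
{"x": -28.2, "y": -22.2, "z": -0.1, "rx": -0.024, "ry": -0.0, "rz": 0.0, "jaw": 45}
{"x": -28.2, "y": -22.2, "z": -0.7, "rx": -0.024, "ry": 0.0, "rz": -0.0, "jaw": 45}
{"x": -28.2, "y": -22.2, "z": -1.2, "rx": -0.024, "ry": -0.0, "rz": 0.0, "jaw": 45}
{"x": -28.2, "y": -22.2, "z": -1.7, "rx": -0.024, "ry": 0.0, "rz": -0.0, "jaw": 45}
{"x": -28.2, "y": -22.1, "z": -2.3, "rx": -0.024, "ry": -0.0, "rz": 0.0, "jaw": 45}
{"x": -28.2, "y": -22.1, "z": -2.8, "rx": -0.024, "ry": 0.0, "rz": 0.0, "jaw": 45}
{"x": -28.2, "y": -22.0, "z": -3.3, "rx": -0.024, "ry": -0.0, "rz": 0.0, "jaw": 45}
{"x": -28.2, "y": -21.9, "z": -3.9, "rx": -0.024, "ry": 0.0, "rz": 0.0, "jaw": 45}
{"x": -28.2, "y": -21.8, "z": -4.4, "rx": -0.024, "ry": -0.0, "rz": 0.0, "jaw": 45}
{"x": -28.2, "y": -21.7, "z": -4.9, "rx": -0.024, "ry": 0.0, "rz": -0.0, "jaw": 45}
{"x": -28.2, "y": -21.6, "z": -5.4, "rx": -0.024, "ry": -0.0, "rz": 0.0, "jaw": 45}
4 rows
4 x {"x": -0.0, "y": -2.3, "z": 30.1, "rx": 0.0, "ry": 0.0, "rz": 0.0, "jaw": 45}
```

>>> carry_out --deltas '[{"x":-22,"y":-28,"z":-8.6,"rz":0.036,"jaw":45},{"x":-23,"y":-27,"z":-8.6,"rz":0.036,"jaw":45},{"x":-24,"y":-26,"z":-8.6,"rz":0.036,"jaw":45},{"x":-25,"y":-25.5,"z":-8.6,"rz":0.036,"jaw":45},{"x":-26,"y":-24.5,"z":-8.6,"rz":0.036,"jaw":45}]'

```text
$.deltas[0]: bad value
```

>>> carry_out --deltas '[{"x":-27,"y":-23.5,"z":-8.6,"rz":0.036,"jaw":45},{"x":-27.6,"y":-22.5,"z":-8.6,"rz":0.036,"jaw":45},{"x":-28.4,"y":-21.5,"z":-8.6,"rz":0.036,"jaw":45},{"x":-28.2,"y":-22.2,"z":1,"rx":-0.024,"jaw":45},{"x":-28.2,"y":-22.2,"z":0.4,"rx":-0.024,"jaw":45}]'

```text
$.deltas[0]: bad value
```

>>> carry_out --deltas '[{"x":-28.2,"y":-22.2,"z":0,"rx":-0.024,"jaw":45},{"x":-28.2,"y":-22.2,"z":-0.7,"rx":-0.024,"jaw":45},{"x":-28.2,"y":-22.2,"z":-1.2,"rx":-0.024,"jaw":45},{"x":-28.2,"y":-22.2,"z":-1.7,"rx":-0.024,"jaw":45},{"x":-28.2,"y":-22.2,"z":-2.3,"rx":-0.024,"jaw":45}]'

```text
$.deltas[0]: bad value
```

>>> carry_out --deltas '[{"x":-28.2,"y":-22,"z":-2.8,"rx":-0.024,"jaw":45},{"x":-28.2,"y":-22,"z":-3.3,"rx":-0.024,"jaw":45},{"x":-28.2,"y":-22,"z":-3.9,"rx":-0.024,"jaw":45},{"x":-28.2,"y":-22,"z":-4.4,"rx":-0.024,"jaw":45},{"x":-28.2,"y":-22,"z":-5,"rx":-0.024,"jaw":45}]'

```text
$.deltas[0]: bad value
```

```bash
python3 - <<'E'
from pl import *
print(arm.observe()['joints'].round(2),cur()[0])
plan([fl(18,.140),fl(18,.058)],45)
print('arc'); plan([fl(18-4.5*i,.058) for i in range(1,11)],0,start=fl(18,.058))
E
```

```text
[ 1.    0.43  0.03  1.57 -0.01  1.13 -0.08] [ 0.28014097 -0.55871072  0.23133535]
20 rows
{"x": -22.5, "y": -30.0, "z": -0.8, "rx": -0.016, "ry": -0.002, "rz": 0.014, "jaw": 45}
{"x": -22.9, "y": -29.7, "z": -1.3, "rx": -0.016, "ry": -0.002, "rz": 0.014, "jaw": 45}
{"x": -23.3, "y": -29.3, "z": -1.7, "rx": -0.016, "ry": -0.002, "rz": 0.014, "jaw": 45}
{"x": -23.7, "y": -29.0, "z": -2.1, "rx": -0.016, "ry": -0.002, "rz": 0.014, "jaw": 45}
{"x": -24.1, "y": -28.6, "z": -2.5, "rx": -0.016, "ry": -0.002, "rz": 0.014, "jaw": 45}
{"x": -24.5, "y": -28.2, "z": -2.9, "rx": -0.016, "ry": -0.002, "rz": 0.014, "jaw": 45}
{"x": -24.9, "y": -27.8, "z": -3.2, "rx": -0.016, "ry": -0.002, "rz": 0.014, "jaw": 45}
{"x": -25.3, "y": -27.4, "z": -3.6, "rx": -0.016, "ry": -0.002, "rz": 0.014, "jaw": 45}
{"x": -25.7, "y": -27.0, "z": -4.0, "rx": -0.016, "ry": -0.002, "rz": 0.014, "jaw": 45}
{"x": -26.1, "y": -26.6, "z": -4.3, "rx": -0.016, "ry": -0.002, "rz": 0.014, "jaw": 45}
{"x": -26.5, "y": -26.1, "z": -4.7, "rx": -0.016, "ry": -0.002, "rz": 0.014, "jaw": 45}
{"x": -26.9, "y": -25.7, "z": -5.0, "rx": 
[... 1024 characters left out ...]
 x {"x": -0.0, "y": 4.6, "z": 0.2, "rx": 0.079, "ry": -0.0, "rz": 0.0, "jaw": 0}
1 rows
1 x {"x": -0.0, "y": 4.6, "z": 0.2, "rx": 0.079, "ry": 0.0, "rz": -0.0, "jaw": 0}
1 rows
1 x {"x": -0.0, "y": 4.6, "z": 0.2, "rx": 0.079, "ry": -0.0, "rz": 0.0, "jaw": 0}
1 rows
1 x {"x": -0.0, "y": 4.6, "z": 0.2, "rx": 0.079, "ry": -0.0, "rz": -0.0, "jaw": 0}
1 rows
1 x {"x": 0.0, "y": 4.6, "z": 0.2, "rx": 0.079, "ry": 0.0, "rz": 0.0, "jaw": 0}
1 rows
1 x {"x": 0.0, "y": 4.6, "z": 0.2, "rx": 0.079, "ry": 0.0, "rz": -0.0, "jaw": 0}
1 rows
1 x {"x": 0.0, "y": 4.6, "z": 0.2, "rx": 0.079, "ry": 0.0, "rz": -0.0, "jaw": 0}
1 rows
1 x {"x": -0.0, "y": 4.6, "z": 0.2, "rx": 0.079, "ry": -0.0, "rz": 0.0, "jaw": 0}
```

>>> carry_out --deltas '[{"x":-22,"y":-28,"z":-8.6,"rx":0,"ry":0,"rz":0.036,"jaw":45},{"x":-23,"y":-27,"z":-8.6,"rx":0,"ry":0,"rz":0.036,"jaw":45},{"x":-24,"y":-26,"z":-8.6,"rx":0,"ry":0,"rz":0.036,"jaw":45},{"x":-25,"y":-25.5,"z":-8.6,"rx":0,"ry":0,"rz":0.036,"jaw":45},{"x":-26,"y":-24.5,"z":-8.6,"rx":0,"ry":0,"rz":0.036,"jaw":45}]'

```text
time: 2.47
ee_pos: [0.3558, -0.396, 0.2748]
tcp_rot: [0.0, 0.8, -0.6, 0.0]
ft_force: [1.0, -0.3, -0.0]
opening: 0.448
```

>>> carry_out --deltas '[{"x":-27,"y":-23.5,"z":-8.6,"rx":0,"ry":0,"rz":0.036,"jaw":45},{"x":-27.6,"y":-22.5,"z":-8.6,"rx":0,"ry":0,"rz":0.036,"jaw":45},{"x":-28.4,"y":-21.5,"z":-8.6,"rx":0,"ry":0,"rz":0.036,"jaw":45},{"x":-28.2,"y":-22.2,"z":1,"rx":-0.024,"ry":0,"rz":0,"jaw":45},{"x":-28.2,"y":-22.2,"z":0.4,"rx":-0.024,"ry":0,"rz":0,"jaw":45}]'

```text
time: 2.88
ee_pos: [0.4345, -0.2359, 0.2993]
tcp_rot: [0.019, 0.766, -0.642, -0.014]
ft_force: [1.2, -0.1, 1.0]
opening: 0.446
```

>>> carry_out --deltas '[{"x":-28.2,"y":-22.2,"z":0,"rx":-0.024,"ry":0,"rz":0,"jaw":45},{"x":-28.2,"y":-22.2,"z":-0.7,"rx":-0.024,"ry":0,"rz":0,"jaw":45},{"x":-28.2,"y":-22.2,"z":-1.2,"rx":-0.024,"ry":0,"rz":0,"jaw":45},{"x":-28.2,"y":-22.2,"z":-1.7,"rx":-0.024,"ry":0,"rz":0,"jaw":45},{"x":-28.2,"y":-22.2,"z":-2.3,"rx":-0.024,"ry":0,"rz":0,"jaw":45}]'

```text
time: 3.3
ee_pos: [0.5193, -0.0772, 0.2936]
tcp_rot: [0.065, 0.764, -0.64, -0.054]
ft_force: [0.5, -0.5, 1.0]
opening: 0.45
```

>>> carry_out --deltas '[{"x":-28.2,"y":-22,"z":-2.8,"rx":-0.024,"ry":0,"rz":0,"jaw":45},{"x":-28.2,"y":-22,"z":-3.3,"rx":-0.024,"ry":0,"rz":0,"jaw":45},{"x":-28.2,"y":-22,"z":-3.9,"rx":-0.024,"ry":0,"rz":0,"jaw":45},{"x":-28.2,"y":-22,"z":-4.4,"rx":-0.024,"ry":0,"rz":0,"jaw":45},{"x":-28.2,"y":-22,"z":-5,"rx":-0.024,"ry":0,"rz":0,"jaw":45}]'

```text
time: 3.72
ee_pos: [0.6045, 0.0812, 0.2888]
tcp_rot: [0.11, 0.759, -0.635, -0.092]
ft_force: [1.5, -0.2, 0.3]
opening: 0.45
```

```bash
python3 - <<'E'
from pl import *
print(arm.observe()['joints'].round(2),cur()[0],arm.observe()['time'])
plan([fl(18,.140),fl(18,.058)],45)
E
```

```text
[-0.09  0.58 -0.23  1.24  0.09  1.63 -1.7 ] [0.60451451 0.08123447 0.28875717] 3.7167
2 rows
{"x": -14.2, "y": -13.6, "z": 17.1, "rx": -0.013, "ry": 0.0, "rz": -0.001, "jaw": 45}
{"x": -14.2, "y": -13.9, "z": 16.9, "rx": -0.013, "ry": 0.0, "rz": -0.001, "jaw": 45}
3 rows
3 x {"x": 0.0, "y": 0.0, "z": 27.3, "rx": 0.0, "ry": 0.0, "rz": 0.0, "jaw": 45}
```

```bash
python3 - <<'E'
from pl import *
plan([fl(33,.130),fl(33,.058)],45,ang=.12)
E
```

```text
3 rows
{"x": -9.5, "y": -20.2, "z": 16.5, "rx": -0.096, "ry": 0.0, "rz": -0.001, "jaw": 45}
{"x": -9.5, "y": -21.7, "z": 14.5, "rx": -0.096, "ry": 0.0, "rz": -0.001, "jaw": 45}
{"x": -9.4, "y": -23.0, "z": 12.4, "rx": -0.096, "ry": 0.0, "rz": -0.001, "jaw": 45}
2 rows
2 x {"x": 0.0, "y": -0.0, "z": 36.0, "rx": 0.0, "ry": 0.0, "rz": 0.0, "jaw": 45}
```

>>> carry_out --deltas '[{"x":-9.5,"y":-20.2,"z":16.5,"rx":-0.096,"ry":0,"rz":-0.001,"jaw":45},{"x":-9.5,"y":-21.7,"z":14.5,"rx":-0.096,"ry":0,"rz":-0.001,"jaw":45},{"x":-9.4,"y":-23,"z":12.4,"rx":-0.096,"ry":0,"rz":-0.001,"jaw":45},{"x":0,"y":0,"z":0,"rx":0,"ry":0,"rz":0,"jaw":45}]'

```text
time: 4.05
ee_pos: [0.6404, 0.1178, 0.2024]
tcp_rot: [0.231, 0.733, -0.61, -0.193]
ft_force: [0.0, 0.2, -11.7]
opening: 0.452
```

```bash
python3 - <<'E'
from pl import *
print(arm.observe()['joints'].round(2),cur()[0],fl(33,.13)[0],(cur()[1].inv()*fl(33,.13)[1]).as_rotvec())
plan([fl(33,.058)],45,ang=.12)
from h import *
a=grab('side','s1.png')['pixels'];b=grab('top','t1.png')['pixels']
v=np.hstack([cv2.resize(a[120:330,200:400],(400,420)),cv2.resize(b[120:330,200:400],(400,420))]); cv2.imwrite('pics/v1.png',v[...,::-1])
E
```

```text
[-0.17  0.93 -0.19  0.88  0.07  1.94 -1.72] [0.64041101 0.1178353  0.2024358 ] [0.64279896 0.11691254 0.22402717] [ 0.03481962 -0.00052504  0.00398736]
2 rows
{"x": 0.6, "y": 4.0, "z": 26.5, "rx": 0.017, "ry": -0.0, "rz": 0.002, "jaw": 45}
{"x": 0.7, "y": 4.5, "z": 26.4, "rx": 0.017, "ry": -0.0, "rz": 0.002, "jaw": 45}
```

View pics/v1.png

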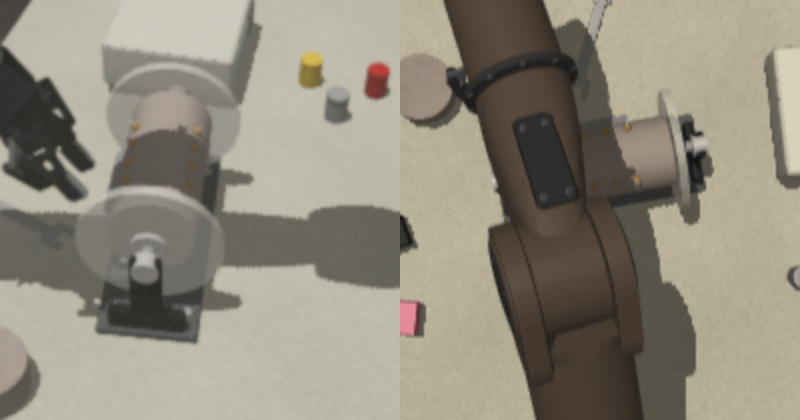

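Left panel (side view): the gripper hangs on the +x side, fingertips near px (242,210), left of the core. The screw head is left of the near hub. Right panel (top view): the arm hides the +y half. I'll check that the TCP projects onto those tips.

```bash
python3 - <<'E'
from pl import *; from h import *
f=grab('side'); p,r=cur(); o=arm.observe(); print(p,o['ft_force'].round(2),o['joints'].round(3),o['time'])
print('tcp',proj(f,p),'z-50',proj(f,p-r.apply([0,0,.05])),'jaw',proj(f,np.array([p+r.apply([.02,0,0]),p-r.apply([.02,0,0])])))
print('flange ctr',proj(f,[AX+.112*Y,AX+.112*Y+.085*Z,AX+.112*Y+.085*X,AX+.112*Y-.085*X]))
for q in (135,-135,45): 
  a=np.radians(q); print(q,proj(f,AX+.114*Y+.042*(np.sin(a)*X+np.cos(a)*Z)))
E
```

```text
[0.64225774 0.11553511 0.22219472] [-0.19 -0.09  2.91] [-0.166  0.9   -0.191  0.889  0.071  1.937 -1.715] 4.2
tcp [[242.21703499 203.75169992]] z-50 [[228.06303862 188.0468471 ]] jaw [[243.88512723 197.30166873]
 [240.50774927 210.3610144 ]]
flange ctr [[275.12426966 243.08355182]
 [274.64634424 216.47985417]
 [237.75108138 239.53456238]
 [313.00616241 246.68084826]]
135 [[262.25765391 251.17010573]]
-135 [[288.12243086 253.66960098]]
45 [[261.47217726 233.51667911]]
```

```bash
python3 - <<'E'
from pl import *
plan([fl(33,.058)],45,ang=.12,step=25)
E
```

```text
3 rows
3 x {"x": -0.4, "y": 0.1, "z": 23.3, "rx": 0.001, "ry": 0.0, "rz": 0.0, "jaw": 45}
```

>>> carry_out --deltas '[{"x":0,"y":0,"z":24,"rx":0,"ry":0,"rz":0,"jaw":45},{"x":0,"y":0,"z":24,"rx":0,"ry":0,"rz":0,"jaw":45},{"x":0,"y":0,"z":22,"rx":0,"ry":0,"rz":0,"jaw":45},{"x":0,"y":0,"z":0,"rx":0,"ry":0,"rz":0,"jaw":45},{"x":0,"y":0,"z":0,"rx":0,"ry":0,"rz":0,"jaw":45}]'

```text
time: 4.62
ee_pos: [0.6053, 0.108, 0.171]
tcp_rot: [0.215, 0.737, -0.615, -0.18]
ft_force: [0.7, 0.2, 1.7]
opening: 0.449
```

```bash
python3 - <<'E'
from pl import *
p,r=cur(); P,Q=fl(33,.058); o=arm.observe(); print(r.inv().apply(P-p)*1e3,(r.inv()*Q).as_rotvec(),o['ft_force'],o['joints'].round(2))
E
```

```text
[-2.13399042 -3.35415001  6.62902844] [-7.78232481e-03  9.42414650e-04 -5.06858864e-06] [0.72786955 0.19449854 1.7149318 ] [-0.15  0.85 -0.21  1.11  0.08  1.75 -1.73]
```

>>> carry_out --deltas '[{"x":0,"y":-1,"z":2,"rx":0,"ry":0,"rz":0,"jaw":0},{"x":0,"y":0,"z":0,"rx":0,"ry":0,"rz":0,"jaw":0},{"x":0,"y":0,"z":0,"rx":0,"ry":0,"rz":0,"jaw":0},{"x":0,"y":0,"z":0,"rx":0,"ry":0,"rz":0,"jaw":0},{"x":0,"y":0,"z":0,"rx":0,"ry":0,"rz":0,"jaw":0}]'

```text
time: 5.03
ee_pos: [0.6059, 0.1099, 0.1661]
tcp_rot: [0.215, 0.737, -0.615, -0.182]
ft_force: [-0.0, 1.6, 11.6]
opening: 0.125
```

>>> carry_out --deltas '[{"x":0,"y":5.1,"z":0.2,"rx":0.087,"ry":0,"rz":0,"jaw":0},{"x":0,"y":5.1,"z":0.2,"rx":0.087,"ry":0,"rz":0,"jaw":0},{"x":0,"y":5.1,"z":0.2,"rx":0.087,"ry":0,"rz":0,"jaw":0}]'

```text
time: 5.28
ee_pos: [0.5935, 0.1076, 0.1701]
tcp_rot: [0.116, 0.759, -0.633, -0.098]
ft_force: [5.8, 2.8, -14.7]
opening: 0.127
```

```bash
cat > chk.py <<'E'
from pl import *
import sys
p,r=cur(); o=arm.observe(); u=p-AX-.106*Y; z=r.apply([0,0,1])
print('phi',np.degrees(np.arctan2(u@X,u@Z)).round(1),'r',np.hypot(u@X,u@Z).round(4),'lat',(u@Y).round(4),'tilt',np.degrees(np.arctan2(-z@X,-z@Z)).round(1),o['ft_force'].round(1),o['torque'].round(2),o['joints'].round(2),o['opening'].round(3),o['time'])
E
python3 chk.py
```

```text
Traceback (most recent call last):
  File "chk.py", line 4, in <module>
    print('phi',np.degrees(np.arctan2(u@X,u@Z)).round(1),'r',np.hypot(u@X,u@Z).round(4),'lat',(u@Y).round(4),'tilt',np.degrees(np.arctan2(-z@X,-z@Z)).round(1),o['ft_force'].round(1),o['torque'].round(2),o['joints'].round(2),o['opening'].round(3),o['time'])
                                                                                                                                                                                                                                ^^^^^^^^^^^^^^^^^^
AttributeError: 'float' object has no attribute 'round'
```

>>> carry_out --deltas '[{"x":0,"y":5.1,"z":0.2,"rx":0.087,"ry":0,"rz":0,"jaw":0},{"x":0,"y":5.1,"z":0.2,"rx":0.087,"ry":0,"rz":0,"jaw":0},{"x":0,"y":5.1,"z":0.2,"rx":0.087,"ry":0,"rz":0,"jaw":0},{"x":0,"y":5.1,"z":0.2,"rx":0.087,"ry":0,"rz":0,"jaw":0},{"x":0,"y":5.1,"z":0.2,"rx":0.087,"ry":0,"rz":0,"jaw":0}]'

```text
time: 5.7
ee_pos: [0.5683, 0.103, 0.1729]
tcp_rot: [-0.051, 0.766, -0.639, 0.04]
ft_force: [17.8, 5.5, -36.3]
opening: 0.127
```

>>> carry_out --deltas '[{"x":0,"y":5.1,"z":0.2,"rx":0.087,"ry":0,"rz":0,"jaw":0},{"x":0,"y":5.1,"z":0.2,"rx":0.087,"ry":0,"rz":0,"jaw":0},{"x":0,"y":5.1,"z":0.2,"rx":0.087,"ry":0,"rz":0,"jaw":0},{"x":0,"y":5.1,"z":0.2,"rx":0.087,"ry":0,"rz":0,"jaw":0},{"x":0,"y":5.1,"z":0.2,"rx":0.087,"ry":0,"rz":0,"jaw":0}]'

```text
time: 6.12
ee_pos: [0.5467, 0.0988, 0.1666]
tcp_rot: [-0.195, 0.742, -0.619, 0.165]
ft_force: [-7.4, 20.7, -2.2]
opening: 0.124
```

```bash
sed -i "s/o\['opening'\].round(3)/o['opening']/" chk.py; python3 chk.py; python3 -c "
from h import *
print(studs(grab('side'),[.592,0,.179],r=.053))"
```

```text
phi -27.6 r 0.0583 lat -0.0007 tilt -29.6 [-7.4 20.7 -2.2] [3.51 2.81 2.18] [-0.23  0.2  -0.11  2.27  0.56  0.19 -2.24] 0.1242357483179584 6.1167
[(np.float64(-12.1), np.float64(17.0), 3), (np.float64(-12.0), np.float64(-44.2), 2), (np.float64(-11.7), np.float64(-13.8), 5), (np.float64(-11.2), np.float64(46.9), 3)]
```

>>> carry_out --deltas '[{"x":0,"y":0,"z":0,"rx":0,"ry":0,"rz":0,"jaw":0},{"x":0,"y":0,"z":0,"rx":0,"ry":0,"rz":0,"jaw":50},{"x":0,"y":0,"z":0,"rx":0,"ry":0,"rz":0,"jaw":50},{"x":0,"y":0,"z":-36,"rx":0,"ry":0,"rz":0,"jaw":50},{"x":0,"y":0,"z":-36,"rx":0,"ry":0,"rz":0,"jaw":50}]'

```text
time: 6.58
ee_pos: [0.5131, 0.0884, 0.2285]
tcp_rot: [-0.188, 0.742, -0.622, 0.165]
ft_force: [1.4, -1.4, 0.4]
opening: 0.503
```

>>> carry_out --deltas '[{"x":0,"y":-14.9,"z":0.9,"rx":-0.115,"ry":0,"rz":0,"jaw":45},{"x":0,"y":-14.9,"z":0.9,"rx":-0.115,"ry":0,"rz":0,"jaw":45},{"x":0,"y":-14.9,"z":0.9,"rx":-0.115,"ry":0,"rz":0,"jaw":45},{"x":0,"y":-14.9,"z":0.9,"rx":-0.115,"ry":0,"rz":0,"jaw":45},{"x":0,"y":-14.9,"z":0.9,"rx":-0.115,"ry":0,"rz":0,"jaw":45}]'

```text
time: 7.0
ee_pos: [0.5862, 0.0994, 0.2482]
tcp_rot: [0.027, 0.764, -0.645, -0.015]
ft_force: [2.3, 0.5, 0.6]
opening: 0.451
```

>>> carry_out --deltas '[{"x":0,"y":-14.9,"z":0.9,"rx":-0.115,"ry":0,"rz":0,"jaw":45},{"x":0,"y":-14.9,"z":0.9,"rx":-0.115,"ry":0,"rz":0,"jaw":45},{"x":0,"y":-14.9,"z":0.9,"rx":-0.115,"ry":0,"rz":0,"jaw":45},{"x":0,"y":-14.9,"z":0.9,"rx":-0.115,"ry":0,"rz":0,"jaw":45},{"x":0,"y":-14.9,"z":0.9,"rx":-0.115,"ry":0,"rz":0,"jaw":45}]'

```text
time: 7.42
ee_pos: [0.6448, 0.1092, 0.2166]
tcp_rot: [0.225, 0.73, -0.618, -0.186]
ft_force: [1.3, 0.3, -3.0]
opening: 0.451
```

```bash
python3 chk.py; python3 - <<'E'
from h import *
for i in range(2): f=grab('side')
for r in (.051,.053,.056): print(r,studs(f,[.592,0,.179],r=r))
from pl import *
plan([fl(35,.130),fl(35,.058)],45)
E
```

```text
phi 35.1 r 0.1242 lat -0.0079 tilt 33.9 [ 1.3  0.3 -3. ] [ 0.18 -0.78 -0.02] [-0.22  0.91 -0.04  0.88 -0.01  1.94 -1.66] 0.45116291342276643 7.4167
0.051 []
0.053 []
0.056 []
1 rows
1 x {"x": -12.5, "y": 1.2, "z": -8.3, "rx": -0.019, "ry": -0.003, "rz": -0.024, "jaw": 45}
2 rows
2 x {"x": 0.0, "y": -0.0, "z": 36.0, "rx": 0.0, "ry": 0.0, "rz": 0.0, "jaw": 45}
```

>>> carry_out --deltas '[{"x":-9.5,"y":0,"z":0,"rx":0,"ry":0,"rz":-0.022,"jaw":45},{"x":0,"y":0,"z":23,"rx":0,"ry":0,"rz":0,"jaw":45},{"x":0,"y":0,"z":23,"rx":0,"ry":0,"rz":0,"jaw":45},{"x":0,"y":0,"z":21,"rx":0,"ry":0,"rz":0,"jaw":45},{"x":0,"y":0,"z":0,"rx":0,"ry":0,"rz":0,"jaw":45}]'

```text
time: 7.93
ee_pos: [0.6031, 0.111, 0.1647]
tcp_rot: [0.22, 0.737, -0.611, -0.185]
ft_force: [-0.2, 1.1, 0.1]
opening: 0.451
```

```bash
python3 chk.py; python3 - <<'E'
from pl import *
plan([fl(34,.058)],45)
E
```

```text
phi 31.7 r 0.0584 lat 0.0013 tilt 33.4 [-0.2  1.1  0.1] [ 0.08 -0.57 -0.01] [-0.22  0.85 -0.06  1.12 -0.01  1.75 -1.65] 0.4507811779547127 7.9333
1 rows
1 x {"x": 1.3, "y": -2.3, "z": 0.4, "rx": -0.01, "ry": 0.0, "rz": 0.008, "jaw": 45}
```

>>> carry_out --deltas '[{"x":0,"y":-1.5,"z":0,"rx":0,"ry":0,"rz":0,"jaw":0},{"x":0,"y":0,"z":0,"rx":0,"ry":0,"rz":0,"jaw":0},{"x":0,"y":0,"z":0,"rx":0,"ry":0,"rz":0,"jaw":0},{"x":0,"y":0,"z":0,"rx":0,"ry":0,"rz":0,"jaw":0},{"x":0,"y":5.1,"z":0.2,"rx":0.087,"ry":0,"rz":0,"jaw":0}]'

```text
time: 8.35
ee_pos: [0.6066, 0.11, 0.1652]
tcp_rot: [0.187, 0.745, -0.62, -0.157]
ft_force: [0.5, -1.5, -0.1]
opening: 0.131
```

>>> carry_out --deltas '[{"x":0,"y":5.1,"z":0.2,"rx":0.087,"ry":0,"rz":0,"jaw":0},{"x":0,"y":5.1,"z":0.2,"rx":0.087,"ry":0,"rz":0,"jaw":0},{"x":0,"y":5.1,"z":0.2,"rx":0.087,"ry":0,"rz":0,"jaw":0},{"x":0,"y":5.1,"z":0.2,"rx":0.087,"ry":0,"rz":0,"jaw":0},{"x":0,"y":5.1,"z":0.2,"rx":0.087,"ry":0,"rz":0,"jaw":0}]'

```text
time: 8.77
ee_pos: [0.5815, 0.1054, 0.1743]
tcp_rot: [0.019, 0.769, -0.639, -0.017]
ft_force: [8.2, 0.0, -20.2]
opening: 0.128
```

>>> carry_out --deltas '[{"x":0,"y":5.1,"z":0.2,"rx":0.087,"ry":0,"rz":0,"jaw":0},{"x":0,"y":5.1,"z":0.2,"rx":0.087,"ry":0,"rz":0,"jaw":0},{"x":0,"y":5.1,"z":0.2,"rx":0.087,"ry":0,"rz":0,"jaw":0},{"x":0,"y":5.1,"z":0.2,"rx":0.087,"ry":0,"rz":0,"jaw":0},{"x":0,"y":5.1,"z":0.2,"rx":0.087,"ry":0,"rz":0,"jaw":0}]'

```text
time: 9.18
ee_pos: [0.5566, 0.101, 0.1717]
tcp_rot: [-0.147, 0.754, -0.628, 0.121]
ft_force: [20.3, -5.3, -31.1]
opening: 0.128
```

>>> carry_out --deltas '[{"x":0,"y":5.1,"z":0.2,"rx":0.087,"ry":0,"rz":0,"jaw":0},{"x":0,"y":0,"z":0,"rx":0,"ry":0,"rz":0,"jaw":0}]'

```text
time: 9.35
ee_pos: [0.5476, 0.0993, 0.1675]
tcp_rot: [-0.179, 0.748, -0.622, 0.147]
ft_force: [2.6, 0.2, -2.0]
opening: 0.129
```

```bash
python3 chk.py; python3 - <<'E'
from h import *
a=grab('side','s2.png')['pixels'];b=grab('top','t2.png')['pixels']
v=np.hstack([cv2.resize(a[120:330,200:400],(400,420)),cv2.resize(b[120:330,200:400],(400,420))]); cv2.imwrite('pics/v2.png',v[...,::-1])
E
```

```text
phi -26.4 r 0.0586 lat -0.0004 tilt -26.7 [ 2.6  0.2 -2. ] [-0.25 -0.09 -0.36] [-0.3   0.2  -0.02  2.23  0.24  0.25 -1.92] 0.12864500433358056 9.35
```

View pics/v2.png

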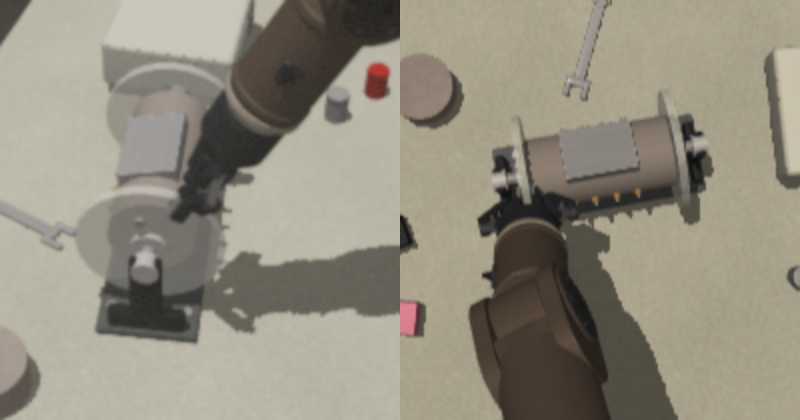

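Left panel (side view): the grey plate shows on top near px (276,193), leaning slightly to +x, with the screw head just above and left of the hub. Right panel (top view): the plate is at about px (299,195) with one stud row on the −x side. I'll fit the plate angle next.

```bash
cat >> h.py <<'E'
from scipy.optimize import minimize_scalar
def plateq(views,st,dbg=True):
    P=box(-.035,.035,-.05,.05,.053,.056)
    ms=[]
    for f,uv in views:
        px=cv2.GaussianBlur(f['pixels'],(3,3),0).astype(int); ref=np.median(px[uv[1]-3:uv[1]+4,uv[0]-3:uv[0]+4].reshape(-1,3),axis=0)
        m=(np.abs((px[...,0]-px[...,2])-(ref[0]-ref[2]))<12)&(np.abs(px-ref).max(-1)<35)
        _,l=cv2.connectedComponents(cv2.morphologyEx(m.astype(np.uint8),cv2.MORPH_OPEN,np.ones((3,3))),connectivity=4); m=l==l[uv[1],uv[0]]; ms.append(m)
        if dbg: print('area',m.sum())
    def R(q): c,s=np.cos(q),np.sin(q); return P@np.array([[c,0,-s],[0,1,0],[s,0,c]])
    def mk(p): return [pose(R(p[2])+[0,0,.115],p[0],p[1],st[2])]
    res=[]
    for v in [[0],[1],[0,1]][:3 if len(views)>1 else 1]:
        def cost(p):
            c=0
            for i in v:
                f=dict(views[i][0]);K=f['camera_matrix'].copy();K[:2]*=4;f['camera_matrix']=K
                im=np.zeros((1680,2240),np.uint8); hull(im,f,mk(p)[0]); M=cv2.resize(ms[i].astype(np.float32),None,fx=4,fy=4)>.5
                c+=1-(M&(im>0)).sum()/(M|(im>0)).sum()
            return c
        s=np.array([[st[0],st[1],.15],[st[0]+.003,st[1],.15],[st[0],st[1]+.003,.15],[st[0],st[1],.0]])
        r=minimize(cost,s[0],method='Nelder-Mead',options=dict(initial_simplex=s,xatol=2e-4,fatol=1e-4,maxfev=120)); res.append((r.x.round(4),round(r.fun,3)))
        qs=np.radians(np.arange(-10,26,1)); k=[cost([st[0],st[1],q]) for q in qs]; res.append(('fixedpos',np.degrees(qs[int(np.argmin(k))]).round(1),round(min(k),3)))
    return res
E
python3 - <<'E'
from h import *
s,t_=grab('side'),grab('top')
print(plateq([(s,(276,193)),(t_,(299,195))],[.592,0,.179]))
print(studs(t_,[.592,0,.179],r=.056))
f=s
for q in (5,10,15): 
  a=np.radians(q); print(q,proj(f,np.array([.592,0,.115])+pose([.042*np.sin(a),.114,.042*np.cos(a)],0,0,.179)))
E
```

```text
area 1164
area 934
[(array([0.5963, 0.0007, 0.2247]), np.float64(0.25)), ('fixedpos', np.float64(17.0), np.float64(0.273)), (array([ 0.5914, -0.0019,  0.2607]), np.float64(0.051)), ('fixedpos', np.float64(14.0), np.float64(0.061)), (array([ 5.946e-01, -4.000e-04,  2.212e-01]), np.float64(0.349)), ('fixedpos', np.float64(15.0), np.float64(0.362))]
[(np.float64(-66.1), np.float64(-15.2), 6), (np.float64(-65.4), np.float64(15.3), 7), (np.float64(-64.7), np.float64(-45.2), 6)]
5 [[273.10630581 230.84558796]]
10 [[271.46047233 230.84192173]]
15 [[269.84448116 230.93882996]]
```

>>> carry_out --deltas '[{"x":0,"y":0,"z":0,"rx":0,"ry":0,"rz":0,"jaw":50},{"x":0,"y":0,"z":0,"rx":0,"ry":0,"rz":0,"jaw":50},{"x":0,"y":0,"z":-36,"rx":0,"ry":0,"rz":0,"jaw":50},{"x":0,"y":0,"z":-36,"rx":0,"ry":0,"rz":0,"jaw":50}]'

```text
time: 9.88
ee_pos: [0.5186, 0.0943, 0.2315]
tcp_rot: [-0.175, 0.749, -0.623, 0.144]
ft_force: [0.8, -0.5, 0.7]
opening: 0.502
```

>>> carry_out --deltas '[{"x":0,"y":-15.4,"z":0.9,"rx":-0.119,"ry":0,"rz":0,"jaw":45},{"x":0,"y":-15.4,"z":0.9,"rx":-0.119,"ry":0,"rz":0,"jaw":45},{"x":0,"y":-15.4,"z":0.9,"rx":-0.119,"ry":0,"rz":0,"jaw":45},{"x":0,"y":-15.4,"z":0.9,"rx":-0.119,"ry":0,"rz":0,"jaw":45},{"x":0,"y":-15.4,"z":0.9,"rx":-0.119,"ry":0,"rz":0,"jaw":45}]'

```text
time: 10.3
ee_pos: [0.5941, 0.1081, 0.2477]
tcp_rot: [0.049, 0.767, -0.638, -0.043]
ft_force: [0.9, 0.8, 0.2]
opening: 0.454
```

```bash
python3 chk.py; python3 - <<'E'
from pl import *
plan([fl(6,.058)],45,step=25)
E
```

```text
phi 9.1 r 0.1344 lat 0.0 tilt 7.4 [0.9 0.8 0.2] [ 0.02 -0.23  0.02] [-0.24  0.47 -0.03  1.48  0.    1.32 -1.66] 0.4536494928373478 10.3
4 rows
{"x": 0.1, "y": 1.4, "z": 19.1, "rx": 0.006, "ry": 0.001, "rz": 0.001, "jaw": 45}
{"x": 0.1, "y": 1.5, "z": 19.1, "rx": 0.006, "ry": 0.001, "rz": 0.001, "jaw": 45}
{"x": 0.0, "y": 1.6, "z": 19.1, "rx": 0.006, "ry": 0.001, "rz": 0.001, "jaw": 45}
{"x": 0.0, "y": 1.7, "z": 19.1, "rx": 0.006, "ry": 0.001, "rz": 0.001, "jaw": 45}
```

>>> carry_out --deltas '[{"x":0,"y":1.5,"z":25,"rx":0.006,"ry":0,"rz":0,"jaw":45},{"x":0,"y":1.5,"z":25,"rx":0.006,"ry":0,"rz":0,"jaw":45},{"x":0,"y":1.5,"z":23,"rx":0.006,"ry":0,"rz":0,"jaw":45},{"x":0,"y":0,"z":0,"rx":0,"ry":0,"rz":0,"jaw":45},{"x":0,"y":0,"z":0,"rx":0,"ry":0,"rz":0,"jaw":0}]'

```text
time: 10.72
ee_pos: [0.5786, 0.105, 0.1723]
tcp_rot: [0.043, 0.768, -0.638, -0.037]
ft_force: [0.5, 0.8, 1.1]
opening: 0.327
```

>>> carry_out --deltas '[{"x":0,"y":0,"z":0,"rx":0,"ry":0,"rz":0,"jaw":0},{"x":0,"y":0,"z":0,"rx":0,"ry":0,"rz":0,"jaw":0},{"x":0,"y":0,"z":0,"rx":0,"ry":0,"rz":0,"jaw":0}]'

```text
time: 10.97
ee_pos: [0.58, 0.1051, 0.1744]
tcp_rot: [0.041, 0.767, -0.639, -0.035]
ft_force: [-0.1, 0.6, 5.9]
opening: 0.128
```

```bash
python3 chk.py
```

```text
phi 6.6 r 0.0598 lat -0.0004 tilt 6.2 [-0.1  0.6  5.9] [-0.03 -0.13 -0.08] [-0.24  0.49 -0.04  1.63  0.01  1.12 -1.67] 0.12848978201163713 10.9667
```

>>> carry_out --deltas '[{"x":0,"y":5.1,"z":0.2,"rx":0.087,"ry":0,"rz":0,"jaw":0},{"x":0,"y":5.1,"z":0.2,"rx":0.087,"ry":0,"rz":0,"jaw":0},{"x":0,"y":5.1,"z":0.2,"rx":0.087,"ry":0,"rz":0,"jaw":0},{"x":0,"y":0,"z":0,"rx":0,"ry":0,"rz":0,"jaw":0},{"x":0,"y":0,"z":0,"rx":0,"ry":0,"rz":0,"jaw":0}]'

```text
time: 11.38
ee_pos: [0.5623, 0.102, 0.1728]
tcp_rot: [-0.058, 0.766, -0.638, 0.047]
ft_force: [-1.4, 0.7, -1.2]
opening: 0.127
```

```bash
python3 chk.py; python3 - <<'E'
from h import *
s,t_=grab('side','s3.png'),grab('top','t3.png')
a,b=s['pixels'],t_['pixels']
v=np.hstack([cv2.resize(a[120:330,200:400],(400,420)),cv2.resize(b[120:330,200:400],(400,420))]); cv2.imwrite('pics/v3.png',v[...,::-1])
print(studs(t_,[.592,0,.179],r=.056))
print(plateq([(t_,(299,195)),(s,(278,193))],[.592,0,.179]))
E
```

```text
phi -10.8 r 0.0588 lat -0.0004 tilt -8.6 [-1.4  0.7 -1.2] [ 0.12  0.53 -0.04] [-0.24  0.33 -0.05  1.91  0.04  0.75 -1.71] 0.12703380122489166 11.3833
[(np.float64(-74.3), np.float64(-43.7), 6), (np.float64(-74.2), np.float64(14.6), 5), (np.float64(-72.9), np.float64(-14.9), 6), (np.float64(61.4), np.float64(44.6), 5), (np.float64(61.8), np.float64(15.5), 4), (np.float64(62.8), np.float64(-14.3), 6), (np.float64(63.8), np.float64(-44.1), 4)]
area 890
area 7138
[(array([ 0.5913, -0.0015, -0.0073]), np.float64(0.09)), ('fixedpos', np.float64(-1.0), np.float64(0.102)), (array([ 0.6001, -0.0203, -0.3531]), np.float64(0.885)), ('fixedpos', np.float64(-10.0), np.float64(0.895)), (array([ 0.5911, -0.0016, -0.0108]), np.float64(1.0)), ('fixedpos', np.float64(-2.0), np.float64(1.012))]
```

View pics/v3.png

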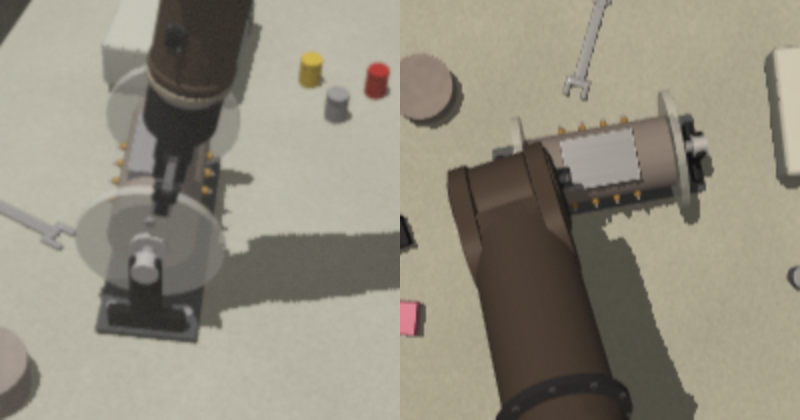

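Left panel (side view): the screw head is right above the hub, at about px (274,228). Right panel (top view): the plate is level at about px (300,198), with stud rows on both sides. The core is up, so I let go and move to the transducer.

>>> carry_out --deltas '[{"x":0,"y":0,"z":0,"rx":0,"ry":0,"rz":0,"jaw":50},{"x":0,"y":0,"z":0,"rx":0,"ry":0,"rz":0,"jaw":50},{"x":0,"y":0,"z":-30,"rx":0,"ry":0,"rz":0,"jaw":50},{"x":0,"y":0,"z":-38,"rx":0,"ry":0,"rz":0,"jaw":50}]'

```text
time: 11.82
ee_pos: [0.5524, 0.0995, 0.2373]
tcp_rot: [-0.055, 0.767, -0.638, 0.045]
ft_force: [0.7, -0.1, 0.3]
opening: 0.499
```

```bash
python3 - <<'E'
from pl import *
import numpy as np
x=[np.cos(.31),np.sin(.31),0]
plan([down([.489,.323,.20],x)],85,ang=.115)
E
```

```text
15 rows
{"x": -15.4, "y": 1.8, "z": 2.3, "rx": -0.007, "ry": -0.008, "rz": -0.113, "jaw": 85}
{"x": -15.5, "y": 0.0, "z": 2.4, "rx": -0.007, "ry": -0.008, "rz": -0.113, "jaw": 85}
{"x": -15.4, "y": -1.7, "z": 2.5, "rx": -0.007, "ry": -0.008, "rz": -0.113, "jaw": 85}
{"x": -15.1, "y": -3.5, "z": 2.6, "rx": -0.007, "ry": -0.008, "rz": -0.113, "jaw": 85}
{"x": -14.6, "y": -5.2, "z": 2.7, "rx": -0.007, "ry": -0.008, "rz": -0.113, "jaw": 85}
{"x": -13.9, "y": -6.8, "z": 2.8, "rx": -0.007, "ry": -0.008, "rz": -0.113, "jaw": 85}
{"x": -13.0, "y": -8.3, "z": 2.8, "rx": -0.007, "ry": -0.008, "rz": -0.113, "jaw": 85}
{"x": -11.9, "y": -9.8, "z": 2.9, "rx": -0.007, "ry": -0.008, "rz": -0.113, "jaw": 85}
{"x": -10.7, "y": -11.1, "z": 2.9, "rx": -0.007, "ry": -0.008, "rz": -0.113, "jaw": 85}
{"x": -9.4, "y": -12.2, "z": 2.9, "rx": -0.007, "ry": -0.008, "rz": -0.113, "jaw": 85}
{"x": -7.9, "y": -13.2, "z": 2.9, "rx": -0.007, "ry": -0.008, "rz": -0.113, "jaw": 85}
{"x": -6.4, "y": -14.1, "z": 2.8, "rx": -0.007, "ry": -0.008, "rz": -0.113, "jaw": 85}
{"x": -4.7, "y": -14.7, "z": 2.8, "rx": -0.007, "ry": -0.008, "rz": -0.113, "jaw": 85}
{"x": -3.0, "y": -15.2, "z": 2.7, "rx": -0.007, "ry": -0.008, "rz": -0.113, "jaw": 85}
{"x": -1.2, "y": -15.4, "z": 2.6, "rx": -0.007, "ry": -0.008, "rz": -0.113, "jaw": 85}
```

>>> carry_out --deltas '[{"x":-15.4,"y":1.8,"z":2.3,"rx":-0.007,"ry":-0.008,"rz":-0.113,"jaw":85},{"x":-15.5,"y":0,"z":2.4,"rx":-0.007,"ry":-0.008,"rz":-0.113,"jaw":85},{"x":-15.4,"y":-1.7,"z":2.5,"rx":-0.007,"ry":-0.008,"rz":-0.113,"jaw":85},{"x":-15.1,"y":-3.5,"z":2.6,"rx":-0.007,"ry":-0.008,"rz":-0.113,"jaw":85},{"x":-14.6,"y":-5.2,"z":2.7,"rx":-0.007,"ry":-0.008,"rz":-0.113,"jaw":85}]'

```text
time: 12.23
ee_pos: [0.533, 0.1753, 0.2271]
tcp_rot: [-0.042, 0.917, -0.396, 0.035]
ft_force: [-0.3, 0.5, -0.3]
opening: 0.851
```

>>> carry_out --deltas '[{"x":-13.9,"y":-6.8,"z":2.8,"rx":-0.007,"ry":-0.008,"rz":-0.113,"jaw":85},{"x":-13,"y":-8.3,"z":2.8,"rx":-0.007,"ry":-0.008,"rz":-0.113,"jaw":85},{"x":-11.9,"y":-9.8,"z":2.9,"rx":-0.007,"ry":-0.008,"rz":-0.113,"jaw":85},{"x":-10.7,"y":-11.1,"z":2.9,"rx":-0.007,"ry":-0.008,"rz":-0.113,"jaw":85},{"x":-9.4,"y":-12.2,"z":2.9,"rx":-0.007,"ry":-0.008,"rz":-0.113,"jaw":85}]'

```text
time: 12.65
ee_pos: [0.512, 0.2499, 0.2144]
tcp_rot: [-0.022, 0.992, -0.125, 0.021]
ft_force: [0.6, 0.1, -0.3]
opening: 0.85
```

```bash
python3 - <<'E'
from h import *
s,t_=grab('side','s4.png'),grab('top','t4.png')
for f,uv,nm in ((s,(280,357),'s'),(t_,(191,239),'t')):
    px=f['pixels'].astype(int); m=(px.max(-1)<70); n,l,S,C=cv2.connectedComponentsWithStats(m.astype(np.uint8)); k=l[uv[1],uv[0]]; print(nm,k,S[k],C[k]) if k else print(nm,'bg',px[uv[1],uv[0]])
a,b=s['pixels'],t_['pixels']
v=np.hstack([cv2.resize(a[280:420,200:400],(400,280)),cv2.resize(b[170:310,120:320],(400,280))]); cv2.imwrite('pics/v4.png',v[...,::-1])
E
```

```text
s 130 [270 338  24  37 726] [281.27548209 355.51790634]
t bg [74 62 51]
```

View pics/v4.png

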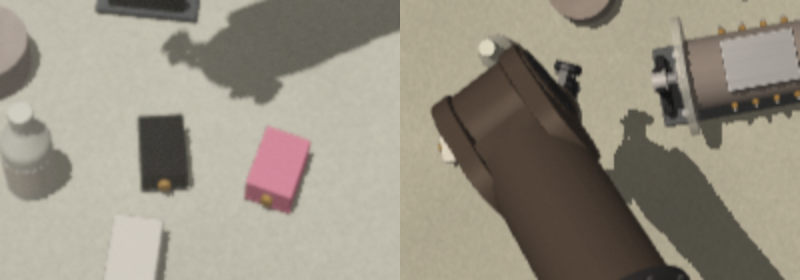

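```bash
python3 - <<'E'
from h import *
s,t_=grab('side'),grab('top'); v=[]
t0=dict(t_); t0['pixels']=cv2.imread('pics/top0.png')[...,::-1]
for f,uv in ((s,(280,357)),(t0,(191,239))):
    px=f['pixels'].astype(int); m=(px.max(-1)<75); n,l,S,C=cv2.connectedComponentsWithStats(m.astype(np.uint8)); k=l[uv[1],uv[0]]; print(S[k]); v.append((f,cv2.morphologyEx((l==k).astype(np.uint8),cv2.MORPH_CLOSE,np.ones((5,5)))>0))
L=imaging.silhouettes('transducer','side'); r=nearest(L,(281,357)); print(r['bbox'],r['conf'])
for n,w in (('side',v[:1]),('top',v[1:]),('both',v),('net',[(s,r['mask'])])): print(n,fit(TR,w,[.489,.323,.25]))
from pl import *
E
```

```text
[270 338  24  37 749]
[178 227  29  24 447]
[270.0, 339.5, 294.0, 380.5] 0.94
side (array([0.49050279, 0.31896828, 0.337898  ]), np.float64(0.18929792798229728))
top (array([0.48649467, 0.31811352, 0.37918312]), np.float64(0.06194211522856374))
both (array([0.48866847, 0.3189226 , 0.33465387]), np.float64(0.30402438138287746))
net (array([0.49072826, 0.32404077, 0.36306248]), np.float64(0.050033134526176304))
```

Left panel (side view): the black transducer stands alone at about px (281,357) with its brass end toward the camera. Right panel (top view): the arm covers it.

```bash
python3 - <<'E'
from pl import *
import numpy as np
x=[np.cos(.357),np.sin(.357),0]
plan([down([.488,.320,.14],x),down([.488,.320,.006],x)],85,ang=.115,step=28)
E
```

```text
6 rows
{"x": -7.4, "y": -9.9, "z": 12.6, "rx": -0.006, "ry": -0.008, "rz": -0.103, "jaw": 85}
{"x": -6.2, "y": -10.7, "z": 12.6, "rx": -0.006, "ry": -0.008, "rz": -0.103, "jaw": 85}
{"x": -5.0, "y": -11.3, "z": 12.6, "rx": -0.006, "ry": -0.008, "rz": -0.103, "jaw": 85}
{"x": -3.7, "y": -11.8, "z": 12.6, "rx": -0.006, "ry": -0.008, "rz": -0.103, "jaw": 85}
{"x": -2.4, "y": -12.2, "z": 12.5, "rx": -0.006, "ry": -0.008, "rz": -0.103, "jaw": 85}
{"x": -1.0, "y": -12.5, "z": 12.5, "rx": -0.006, "ry": -0.008, "rz": -0.103, "jaw": 85}
5 rows
5 x {"x": 0.0, "y": 0.0, "z": 26.8, "rx": 0.0, "ry": 0.0, "rz": 0.0, "jaw": 85}
```

>>> carry_out --deltas '[{"x":-7.4,"y":-9.9,"z":12.6,"rx":-0.006,"ry":-0.008,"rz":-0.103,"jaw":85},{"x":-6.2,"y":-10.7,"z":12.6,"rx":-0.006,"ry":-0.008,"rz":-0.103,"jaw":85},{"x":-5,"y":-11.3,"z":12.6,"rx":-0.006,"ry":-0.008,"rz":-0.103,"jaw":85},{"x":-3.7,"y":-11.8,"z":12.6,"rx":-0.006,"ry":-0.008,"rz":-0.103,"jaw":85},{"x":-2.4,"y":-12.2,"z":12.5,"rx":-0.006,"ry":-0.008,"rz":-0.103,"jaw":85}]'

```text
time: 13.32
ee_pos: [0.4918, 0.3079, 0.1521]
tcp_rot: [-0.004, 0.991, 0.13, 0.004]
ft_force: [1.6, -0.0, -0.3]
opening: 0.848
```

>>> carry_out --deltas '[{"x":-1,"y":-12.5,"z":12.5,"rx":-0.006,"ry":-0.008,"rz":-0.103,"jaw":85},{"x":0,"y":0,"z":0,"rx":0,"ry":0,"rz":0,"jaw":85},{"x":0,"y":0,"z":0,"rx":0,"ry":0,"rz":0,"jaw":85}]'

```text
time: 13.57
ee_pos: [0.487, 0.32, 0.1395]
tcp_rot: [-0.0, 0.984, 0.179, 0.0]
ft_force: [-0.0, -1.1, 0.7]
opening: 0.854
```

```bash
python3 - <<'E'
from pl import *
import numpy as np
x=[np.cos(.357),np.sin(.357),0]
plan([down([.488,.320,.005],x)],85,ang=.115,step=28)
E
```

```text
5 rows
5 x {"x": 0.2, "y": 0.1, "z": 26.9, "rx": -0.0, "ry": -0.0, "rz": 0.0, "jaw": 85}
```

>>> carry_out --deltas '[{"x":0.2,"y":0,"z":33,"rx":0,"ry":0,"rz":0,"jaw":85},{"x":0.2,"y":0,"z":33,"rx":0,"ry":0,"rz":0,"jaw":85},{"x":0.2,"y":0,"z":33,"rx":0,"ry":0,"rz":0,"jaw":85},{"x":0.2,"y":0,"z":22,"rx":0,"ry":0,"rz":0,"jaw":85},{"x":0,"y":0,"z":13,"rx":0,"ry":0,"rz":0,"jaw":85}]'

```text
time: 13.98
ee_pos: [0.4883, 0.3185, 0.0043]
tcp_rot: [0.001, 0.984, 0.178, 0.0]
ft_force: [-0.4, -0.0, 0.5]
opening: 0.85
```

>>> carry_out --deltas '[{"x":0,"y":0,"z":0,"rx":0,"ry":0,"rz":0,"jaw":85},{"x":0,"y":0,"z":0,"rx":0,"ry":0,"rz":0,"jaw":50},{"x":0,"y":0,"z":0,"rx":0,"ry":0,"rz":0,"jaw":40},{"x":0,"y":0,"z":0,"rx":0,"ry":0,"rz":0,"jaw":30},{"x":0,"y":0,"z":0,"rx":0,"ry":0,"rz":0,"jaw":30}]'

```text
time: 14.4
ee_pos: [0.4893, 0.3218, 0.0082]
tcp_rot: [-0.001, 0.984, 0.18, 0.002]
ft_force: [0.8, -1.5, 7.9]
opening: 0.556
```

```bash
python3 - <<'E'
from pl import *
from h import *
import numpy as np
print(cur()[0],arm.observe()['ft_force'],arm.observe()['opening'])
s=grab('side','s5.png'); cv2.imwrite('pics/v5.png',cv2.resize(s['pixels'][290:420,200:360],(640,520))[...,::-1])
plan([(cur()[0]+[0,0,.225],cur()[1]),down([.592,0,.235],X)],30)
E
```

```text
[0.48930723 0.32179684 0.00818987] [ 0.8358386  -1.49328513  7.85941085] 0.5563106226555066
6 rows
6 x {"x": 0.2, "y": -0.0, "z": -37.5, "rx": 0.0, "ry": 0.0, "rz": 0.0, "jaw": 30}
9 rows
{"x": -2.0, "y": 37.5, "z": -0.3, "rx": -0.0, "ry": -0.001, "rz": 0.02, "jaw": 30}
{"x": -1.2, "y": 37.5, "z": -0.3, "rx": -0.0, "ry": -0.001, "rz": 0.02, "jaw": 30}
{"x": -0.5, "y": 37.5, "z": -0.2, "rx": -0.0, "ry": -0.001, "rz": 0.02, "jaw": 30}
{"x": 0.3, "y": 37.5, "z": -0.2, "rx": -0.0, "ry": -0.001, "rz": 0.02, "jaw": 30}
{"x": 1.1, "y": 37.5, "z": -0.2, "rx": -0.0, "ry": -0.001, "rz": 0.02, "jaw": 30}
{"x": 1.8, "y": 37.5, "z": -0.2, "rx": -0.0, "ry": -0.001, "rz": 0.02, "jaw": 30}
{"x": 2.6, "y": 37.4, "z": -0.2, "rx": -0.0, "ry": -0.001, "rz": 0.02, "jaw": 30}
{"x": 3.3, "y": 37.4, "z": -0.2, "rx": -0.0, "ry": -0.001, "rz": 0.02, "jaw": 30}
{"x": 4.1, "y": 37.3, "z": -0.2, "rx": -0.0, "ry": -0.001, "rz": 0.02, "jaw": 30}
```

View pics/v5.png

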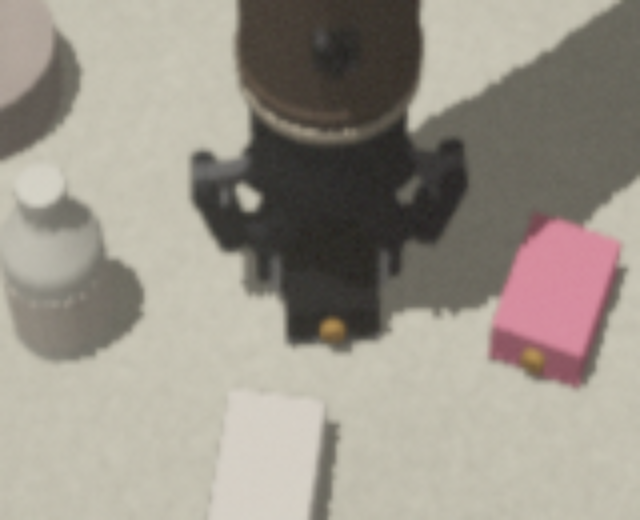

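Picture: the fingers hold the upright transducer at its long sides, brass end toward the camera at about px (283,372). The gel bottle and the look-alikes are untouched. Opening reads 47 mm, so I lift.

>>> carry_out --deltas '[{"x":0,"y":0,"z":-15,"rx":0,"ry":0,"rz":0,"jaw":30},{"x":0,"y":0,"z":-28,"rx":0,"ry":0,"rz":0,"jaw":30},{"x":0,"y":0,"z":-35,"rx":0,"ry":0,"rz":0,"jaw":30},{"x":0,"y":0,"z":-37,"rx":0,"ry":0,"rz":0,"jaw":30},{"x":0,"y":0,"z":-37,"rx":0,"ry":0,"rz":0,"jaw":30}]'

```text
time: 14.87
ee_pos: [0.4872, 0.3206, 0.1604]
tcp_rot: [-0.001, 0.984, 0.18, 0.001]
ft_force: [1.1, 0.1, -2.7]
opening: 0.552
```

>>> carry_out --deltas '[{"x":0,"y":0,"z":-37,"rx":0,"ry":0,"rz":0,"jaw":30},{"x":0,"y":0,"z":-36,"rx":0,"ry":0,"rz":0,"jaw":30},{"x":-1,"y":15,"z":-18,"rx":0,"ry":0,"rz":0.02,"jaw":30},{"x":-1,"y":28,"z":0,"rx":0,"ry":0,"rz":0.02,"jaw":30},{"x":0,"y":36,"z":0,"rx":0,"ry":0,"rz":0.02,"jaw":30}]'

```text
time: 15.28
ee_pos: [0.5113, 0.2479, 0.252]
tcp_rot: [-0.002, 0.988, 0.153, 0.003]
ft_force: [0.7, -1.2, -2.5]
opening: 0.556
```

```bash
python3 - <<'E'
from pl import *
print(cur()[0],arm.observe()['ft_force'],arm.observe()['opening'])
plan([down([.5915,0,.24],X)],30)
E
```

```text
[0.51130919 0.24794014 0.25197139] [ 0.74682056 -1.19879525 -2.45634843] 0.556145760022954
7 rows
{"x": 0.2, "y": 37.2, "z": 1.6, "rx": -0.001, "ry": -0.001, "rz": 0.018, "jaw": 30}
{"x": 0.9, "y": 37.2, "z": 1.6, "rx": -0.001, "ry": -0.001, "rz": 0.018, "jaw": 30}
{"x": 1.6, "y": 37.2, "z": 1.6, "rx": -0.001, "ry": -0.001, "rz": 0.018, "jaw": 30}
{"x": 2.3, "y": 37.2, "z": 1.6, "rx": -0.001, "ry": -0.001, "rz": 0.018, "jaw": 30}
{"x": 2.9, "y": 37.1, "z": 1.7, "rx": -0.001, "ry": -0.001, "rz": 0.018, "jaw": 30}
{"x": 3.6, "y": 37.1, "z": 1.7, "rx": -0.001, "ry": -0.001, "rz": 0.018, "jaw": 30}
{"x": 4.3, "y": 37.0, "z": 1.7, "rx": -0.001, "ry": -0.001, "rz": 0.018, "jaw": 30}
```

>>> carry_out --deltas '[{"x":0.5,"y":36,"z":1.5,"rx":-0.001,"ry":-0.001,"rz":0.018,"jaw":30},{"x":1,"y":36,"z":1.5,"rx":-0.001,"ry":-0.001,"rz":0.018,"jaw":30},{"x":1.6,"y":36,"z":1.5,"rx":-0.001,"ry":-0.001,"rz":0.018,"jaw":30},{"x":2.3,"y":36,"z":1.5,"rx":-0.001,"ry":-0.001,"rz":0.018,"jaw":30},{"x":2.9,"y":34,"z":1.5,"rx":-0.001,"ry":-0.001,"rz":0.018,"jaw":30}]'

```text
time: 15.7
ee_pos: [0.5669, 0.0737, 0.2426]
tcp_rot: [0.003, 0.994, 0.105, -0.001]
ft_force: [1.1, -0.2, -2.3]
opening: 0.552
```

>>> carry_out --deltas '[{"x":3.5,"y":29,"z":1.5,"rx":0,"ry":0,"rz":0.018,"jaw":30},{"x":3,"y":20,"z":1.5,"rx":0,"ry":0,"rz":0.018,"jaw":30},{"x":0,"y":0,"z":0,"rx":0,"ry":0,"rz":0,"jaw":30},{"x":0,"y":0,"z":0,"rx":0,"ry":0,"rz":0,"jaw":30}]'

```text
time: 16.03
ee_pos: [0.5832, 0.0284, 0.2391]
tcp_rot: [0.002, 0.996, 0.087, -0.001]
ft_force: [0.1, 0.8, -1.8]
opening: 0.552
```

```bash
python3 - <<'E'
from pl import *
from h import *
print(cur()[0],arm.observe()['ft_force'],arm.observe()['opening'])
plan([down([.5915,0,.184],X)],30,step=30)
s=grab('side','s6.png')
# brass socket end position while held: expected
p,r=cur(); y=-r.apply([0,1,0]); print('y dir',y,'expected socket px',proj(s,p+y*.040+[0,0,.010]))
px=s['pixels'].astype(int); m=((px[...,0]-px[...,2])>45)&(px[...,0]>px[...,1]+18)
n,l,S,C=cv2.connectedComponentsWithStats(m.astype(np.uint8)); print([(C[i].round(1),S[i,4]) for i in range(1,n) if 230<C[i][0]<330 and 120<C[i][1]<300])
cv2.imwrite('pics/v6.png',cv2.resize(s['pixels'][110:260,200:370],(680,600))[...,::-1])
E
```

```text
[0.58319369 0.02837761 0.23907748] [ 0.07599984  0.83430106 -1.82691103] 0.5521675401565536
3 rows
{"x": 1.1, "y": 9.7, "z": 18.4, "rx": 0.001, "ry": 0.001, "rz": -0.002, "jaw": 30}
{"x": 1.1, "y": 9.7, "z": 18.4, "rx": 0.001, "ry": 0.001, "rz": -0.002, "jaw": 30}
{"x": 1.1, "y": 9.8, "z": 18.4, "rx": 0.001, "ry": 0.001, "rz": -0.002, "jaw": 30}
y dir [-0.176119    0.98436256 -0.00352679] expected socket px [[278.64048489 186.70685746]]
[(array([278.6, 183.7]), np.int32(19)), (array([261.3, 193. ]), np.int32(7)), (array([259.5, 201. ]), np.int32(6)), (array([257.5, 209.9]), np.int32(8))]
```

View pics/v6.png

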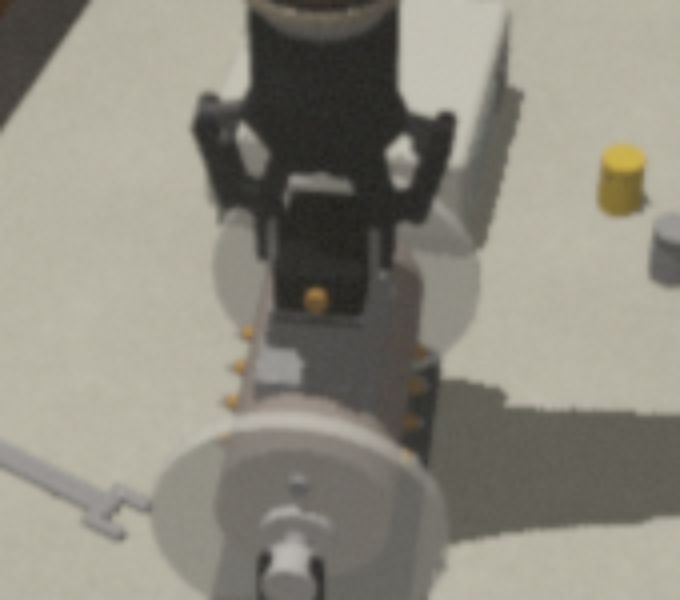

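Picture: the transducer is held upright over the plate. Its brass socket is at about px (279,184) against an expected (279,187), so it sits centred in the grip. The screw head is straight above the hub.

>>> carry_out --deltas '[{"x":1.2,"y":12,"z":0,"rx":0.001,"ry":0.001,"rz":-0.002,"jaw":30},{"x":1.2,"y":12,"z":12,"rx":0.001,"ry":0.001,"rz":-0.002,"jaw":30},{"x":1.2,"y":5,"z":20,"rx":0.001,"ry":0.001,"rz":-0.002,"jaw":30},{"x":0,"y":0,"z":18,"rx":0,"ry":0,"rz":0,"jaw":30},{"x":0,"y":0,"z":0,"rx":0,"ry":0,"rz":0,"jaw":30}]'

```text
time: 16.5
ee_pos: [0.5896, -0.0, 0.1847]
tcp_rot: [0.001, 0.996, 0.091, -0.003]
ft_force: [-1.4, -0.2, -2.4]
opening: 0.555
```

```bash
python3 - <<'E'
from pl import *
p,r=cur();d=p-AX; print(p,'loc',d@X,d@Y,'yawerr',(r.inv()*down(p,X)[1]).as_rotvec(),arm.observe()['ft_force'])
plan([down([.5915,-.0005,.180],X)],30,step=30)
E
```

```text
[ 5.89592465e-01 -4.46521356e-05  1.84703097e-01] loc -0.0023770181552424533 0.00038471243067168137 yawerr [0.00107677 0.00649475 0.00353014] [-1.35421505 -0.19134681 -2.42724865]
1 rows
1 x {"x": 1.8, "y": 0.8, "z": 4.7, "rx": 0.001, "ry": 0.006, "rz": 0.004, "jaw": 30}
```

>>> carry_out --deltas '[{"x":1.5,"y":0,"z":2,"rx":0,"ry":0.005,"rz":0,"jaw":30},{"x":0,"y":0,"z":2,"rx":0,"ry":0,"rz":0,"jaw":30},{"x":0,"y":0,"z":0,"rx":0,"ry":0,"rz":0,"jaw":30}]'

```text
time: 16.75
ee_pos: [0.5938, 0.0019, 0.1855]
tcp_rot: [0.0, 0.996, 0.092, 0.003]
ft_force: [0.0, -0.6, -3.8]
opening: 0.547
```

>>> carry_out --deltas '[{"x":0,"y":0,"z":1.5,"rx":0,"ry":0,"rz":0,"jaw":30},{"x":0,"y":0,"z":0,"rx":0,"ry":0,"rz":0,"jaw":30}]'

```text
time: 16.92
ee_pos: [0.5936, 0.0018, 0.1839]
tcp_rot: [0.001, 0.996, 0.092, 0.003]
ft_force: [-0.4, -0.4, -2.2]
opening: 0.552
```

>>> carry_out --deltas '[{"x":-0.5,"y":1,"z":2,"rx":0,"ry":0,"rz":0,"jaw":30},{"x":0,"y":0,"z":0,"rx":0,"ry":0,"rz":0,"jaw":30},{"x":0,"y":0,"z":1.5,"rx":0,"ry":0,"rz":0,"jaw":30},{"x":0,"y":0,"z":0,"rx":0,"ry":0,"rz":0,"jaw":30}]'

```text
time: 17.25
ee_pos: [0.5931, 0.0004, 0.1799]
tcp_rot: [0.001, 0.996, 0.091, 0.002]
ft_force: [0.6, 0.6, -2.6]
opening: 0.552
```

```bash
python3 - <<'E'
from pl import *
from h import *
P=[]
for i in range(4): grab('side'); P.append(np.r_[cur()[0],arm.observe()['ft_force']])
P=np.array(P); print(P.round(4)); d=P.mean(0)[:3]-AX; print(d@X,d@Y)
E
```

```text
[[ 5.9300e-01  4.0000e-04  1.7990e-01 -2.6510e-01  5.4420e-01 -1.3340e+00]
 [ 5.9300e-01  5.0000e-04  1.7990e-01  4.8010e-01 -8.4700e-02 -2.5330e+00]
 [ 5.9300e-01  5.0000e-04  1.7990e-01  6.7870e-01 -3.5540e-01 -4.3970e-01]
 [ 5.9300e-01  5.0000e-04  1.7990e-01 -3.6150e-01 -4.2680e-01 -1.9962e+00]]
0.001095973904063969 0.00027393544251133
```

>>> carry_out --deltas '[{"x":-1.5,"y":0.5,"z":1.5,"rx":0,"ry":0,"rz":0,"jaw":30},{"x":0,"y":0,"z":0,"rx":0,"ry":0,"rz":0,"jaw":30},{"x":0,"y":0,"z":1.5,"rx":0,"ry":0,"rz":0,"jaw":30},{"x":0,"y":0,"z":0,"rx":0,"ry":0,"rz":0,"jaw":30}]'

```text
time: 17.78
ee_pos: [0.594, 0.0006, 0.1792]
tcp_rot: [0.0, 0.996, 0.091, 0.005]
ft_force: [0.7, 0.8, 10.8]
opening: 0.547
```

>>> carry_out --deltas '[{"x":0,"y":0,"z":1,"rx":0,"ry":0,"rz":0,"jaw":30},{"x":0,"y":0,"z":0,"rx":0,"ry":0,"rz":0,"jaw":30},{"x":0,"y":0,"z":0,"rx":0,"ry":0,"rz":0,"jaw":30}]'

```text
time: 18.03
ee_pos: [0.594, 0.0006, 0.1791]
tcp_rot: [0.0, 0.996, 0.091, 0.006]
ft_force: [-1.8, 1.4, 19.1]
opening: 0.55
```

>>> carry_out --deltas '[{"x":0,"y":0,"z":-1.5,"rx":0,"ry":0,"rz":0,"jaw":30},{"x":0,"y":0,"z":0,"rx":0,"ry":0,"rz":0,"jaw":30},{"x":0,"y":0,"z":0,"rx":0,"ry":0,"rz":0,"jaw":65},{"x":0,"y":0,"z":0,"rx":0,"ry":0,"rz":0,"jaw":80},{"x":0,"y":0,"z":0,"rx":0,"ry":0,"rz":0,"jaw":80}]'

```text
time: 18.45
ee_pos: [0.5913, -0.0004, 0.1771]
tcp_rot: [0.001, 0.996, 0.091, 0.002]
ft_force: [-0.5, -0.2, -0.2]
opening: 0.8
```

>>> carry_out --deltas '[{"x":0,"y":0,"z":-10,"rx":0,"ry":0,"rz":0,"jaw":80},{"x":0,"y":0,"z":-25,"rx":0,"ry":0,"rz":0,"jaw":80},{"x":0,"y":0,"z":-38,"rx":0,"ry":0,"rz":0,"jaw":80},{"x":0,"y":0,"z":-38,"rx":0,"ry":0,"rz":0,"jaw":80}]'

```text
time: 18.78
ee_pos: [0.5902, -0.0003, 0.2894]
tcp_rot: [0.0, 0.996, 0.091, 0.001]
ft_force: [1.3, 0.3, 0.5]
opening: 0.798
```

```bash
python3 - <<'E'
from pl import *
from h import *
s=grab('side','s7.png')
print(proj(s,AX+.114*Y+.042*Z),cur()[0])
px=s['pixels'].astype(int); 
L=[r for r in imaging.silhouettes('transducer','side')]; print([(r['bbox'],r['conf']) for r in L])
r=nearest(L,(280,185)); print(r['bbox'],r['conf'])
x,e=fit(TR,[(s,r['mask'])],[.592,0,.179],z=.171); d=np.array([x[0],x[1],0])-AX; print(x,e,'loc',d@X,d@Y,x[2]-.179)
# travel to weight
w=np.array([.430,-.299]); 
plan([down([w[0],w[1],.26],[1,0,0])],60)
E
```

```text
[[274.76855987 230.94997598]] [5.93622912e-01 4.00143958e-04 2.98312136e-01]
[([322.4, 344.1, 354.0, 387.4], 0.92), ([271.2, 170.5, 294.6, 205.6], 0.91), ([253.4, 389.0, 280.9, 419.7], 0.67)]
[271.2, 170.5, 294.6, 205.6] 0.91
[0.59141813 0.00414549 0.21749049] 0.0628097761066484 loc 0.00016551736296594905 0.0041828564714325315 0.038490493666644254
10 rows
{"x": -21.6, "y": 26.5, "z": 3.3, "rx": 0.0, "ry": -0.002, "rz": 0.018, "jaw": 60}
{"x": -21.1, "y": 26.8, "z": 3.3, "rx": 0.0, "ry": -0.002, "rz": 0.018, "jaw": 60}
{"x": -20.6, "y": 27.2, "z": 3.4, "rx": 0.0, "ry": -0.002, "rz": 0.018, "jaw": 60}
{"x": -20.1, "y": 27.6, "z": 3.4, "rx": 0.0, "ry": -0.002, "rz": 0.018, "jaw": 60}
{"x": -19.6, "y": 28.0, "z": 3.4, "rx": 0.0, "ry": -0.002, "rz": 0.018, "jaw": 60}
{"x": -19.1, "y": 28.3, "z": 3.4, "rx": 0.0, "ry": -0.002, "rz": 0.018, "jaw": 60}
{"x": -18.6, "y": 28.7, "z": 3.5, "rx": 0.0, "ry": -0.002, "rz": 0.018, "jaw": 60}
{"x": -18.0, "y": 29.0, "z": 3.5, "rx": 0.0, "ry": -0.002, "rz": 0.018, "jaw": 60}
{"x": -17.5, "y": 29.3, "z": 3.5, "rx": 0.0, "ry": -0.002, "rz": 0.018, "jaw": 60}
{"x": -17.0, "y": 29.6, "z": 3.5, "rx": 0.0, "ry": -0.002, "rz": 0.018, "jaw": 60}
```

>>> carry_out --deltas '[{"x":-21.6,"y":26.5,"z":0,"rx":0,"ry":-0.002,"rz":0.018,"jaw":60},{"x":-21,"y":27,"z":0,"rx":0,"ry":-0.002,"rz":0.018,"jaw":60},{"x":-20.6,"y":27.2,"z":0,"rx":0,"ry":-0.002,"rz":0.018,"jaw":60},{"x":-20,"y":27.6,"z":0,"rx":0,"ry":0,"rz":0.018,"jaw":60},{"x":-19.6,"y":28,"z":0,"rx":0,"ry":0,"rz":0.018,"jaw":60}]'

```text
time: 19.3
ee_pos: [0.5083, -0.1514, 0.2886]
tcp_rot: [0.001, 0.999, 0.046, -0.001]
ft_force: [0.4, 0.3, 0.6]
opening: 0.599
```

>>> carry_out --deltas '[{"x":-19,"y":28.3,"z":8,"rx":0,"ry":0,"rz":0.018,"jaw":60},{"x":-18.6,"y":28.7,"z":20,"rx":0,"ry":0,"rz":0.018,"jaw":60},{"x":-18,"y":29,"z":25,"rx":0,"ry":0,"rz":0.018,"jaw":60},{"x":-17.5,"y":20,"z":25,"rx":0,"ry":0,"rz":0.018,"jaw":60},{"x":-17,"y":10,"z":25,"rx":0,"ry":0,"rz":0.018,"jaw":60}]'

```text
time: 19.72
ee_pos: [0.4255, -0.2741, 0.1855]
tcp_rot: [0.002, 1.0, -0.001, -0.0]
ft_force: [-0.2, 0.0, -1.0]
opening: 0.598
```

```bash
python3 - <<'E'
from pl import *
from h import *
s=grab('side','s8.png'); 
L=imaging.silhouettes('weight','side'); print([(r['bbox'],round(r['conf'],2)) for r in L])
r=nearest(L,(368,173)); x,e=fit(WT,[(s,r['mask'])],[.43,-.299],noyaw=True); print('side fit',x,e)
t0=grab('top'); print('vis',[(r['bbox'],round(r['conf'],2)) for r in imaging.silhouettes('weight','top')])
# grey weight from first top image
p0=cv2.imread('pics/top0.png')[240:280,380:440]; px=p0.astype(int); bg=np.median(px.reshape(-1,3),axis=0)
sat=px[...,2]-px[...,0]; m=(sat<8); n,l,S,C=cv2.connectedComponentsWithStats(m.astype(np.uint8)); 
for i in range(1,n):
    if S[i,4]>25: print(S[i]+[380,240,0,0,0],C[i]+[380,240])
print(cur()[0])
cv2.imwrite('pics/v8.png',cv2.resize(np.hstack([s['pixels'][100:220,260:420],t0['pixels'][200:320,340:500]]),(800,300))[...,::-1])
E
```

```text
[([361.7, 167.0, 373.5, 182.0], 0.7), ([349.5, 145.9, 363.7, 167.2], 0.67), ([384.2, 154.4, 394.7, 170.6], 0.57)]
side fit [ 0.43184568 -0.29563615] 0.12996808819263128
vis [([394.1, 252.4, 400.9, 260.8], 0.58)]
[394 254   5  10  26] [395.69230769 258.30769231]
[ 0.42665153 -0.27070631  0.18602116]
```

View pics/v8.png

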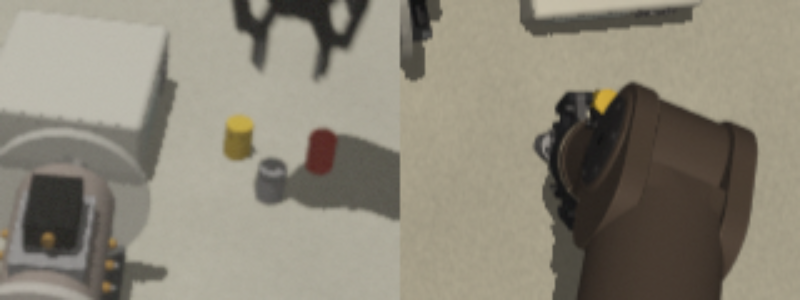

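Picture: the transducer stands square in the middle of the plate, at about px (276,185) in the side view. The grey weight is at about px (368,172), with yellow and red further away, and the gripper is above and behind it.

```bash
python3 - <<'E'
from pl import *
plan([down([.431,-.298,.09],[1,0,0]),down([.431,-.298,.012],[1,0,0])],60,step=27)
E
```

```text
4 rows
4 x {"x": 1.1, "y": 6.8, "z": 24.0, "rx": 0.0, "ry": 0.0, "rz": 0.001, "jaw": 60}
3 rows
3 x {"x": 0.0, "y": 0.0, "z": 26.0, "rx": 0.0, "ry": 0.0, "rz": 0.0, "jaw": 60}
```

>>> carry_out --deltas '[{"x":1.1,"y":6.8,"z":24,"rx":0,"ry":0,"rz":0,"jaw":60},{"x":1.1,"y":6.8,"z":24,"rx":0,"ry":0,"rz":0,"jaw":60},{"x":1.1,"y":6.8,"z":24,"rx":0,"ry":0,"rz":0,"jaw":60},{"x":1.1,"y":6.8,"z":24,"rx":0,"ry":0,"rz":0,"jaw":60},{"x":0,"y":0,"z":0,"rx":0,"ry":0,"rz":0,"jaw":60}]'

```text
time: 20.33
ee_pos: [0.4313, -0.2976, 0.0877]
tcp_rot: [-0.0, 1.0, 0.002, -0.002]
ft_force: [-0.6, 1.0, -0.5]
opening: 0.601
```

```bash
python3 - <<'E'
from pl import *
from h import *
grab('side'); print(cur()[0])
plan([down([.431,-.298,.012],[1,0,0])],60,step=27)
E
```

```text
[ 0.43181863 -0.29727754  0.08956037]
3 rows
{"x": -0.2, "y": 0.2, "z": 25.9, "rx": -0.0, "ry": 0.001, "rz": 0.001, "jaw": 60}
{"x": -0.2, "y": 0.2, "z": 25.9, "rx": -0.0, "ry": 0.001, "rz": 0.001, "jaw": 60}
{"x": -0.3, "y": 0.2, "z": 25.9, "rx": -0.0, "ry": 0.001, "rz": 0.001, "jaw": 60}
```

>>> carry_out --deltas '[{"x":0,"y":0.3,"z":26,"rx":0,"ry":0,"rz":0,"jaw":60},{"x":0,"y":0,"z":26,"rx":0,"ry":0,"rz":0,"jaw":60},{"x":0,"y":0,"z":25,"rx":0,"ry":0,"rz":0,"jaw":60},{"x":0,"y":0,"z":0,"rx":0,"ry":0,"rz":0,"jaw":60},{"x":0,"y":0,"z":0,"rx":0,"ry":0,"rz":0,"jaw":42}]'

```text
time: 20.8
ee_pos: [0.4323, -0.2979, 0.0143]
tcp_rot: [0.001, 1.0, 0.002, -0.0]
ft_force: [0.9, 0.0, 0.9]
opening: 0.473
```

>>> carry_out --deltas '[{"x":0,"y":0,"z":0,"rx":0,"ry":0,"rz":0,"jaw":20},{"x":0,"y":0,"z":0,"rx":0,"ry":0,"rz":0,"jaw":20},{"x":0,"y":0,"z":0,"rx":0,"ry":0,"rz":0,"jaw":20},{"x":0,"y":0,"z":0,"rx":0,"ry":0,"rz":0,"jaw":20}]'

```text
time: 21.13
ee_pos: [0.4329, -0.2989, 0.0154]
tcp_rot: [0.001, 1.0, 0.002, 0.001]
ft_force: [-1.8, 1.9, 9.5]
opening: 0.359
```

```bash
python3 - <<'E'
from pl import *
print(cur()[0],arm.observe()['ft_force'],arm.observe()['opening'])
plan([(np.array([.44,-.27,.20]),down([0,0,0],[1,0,0])[1]),down([.50,-.17,.30],[1,.1,0]),down([.5915,-.0,.27],X)],20)
E
```

```text
[ 0.432904   -0.29891751  0.0154004 ] [-1.77486479  1.86314484  9.49265997] 0.3590254182319155
5 rows
{"x": 1.5, "y": -5.7, "z": -36.9, "rx": 0.001, "ry": -0.0, "rz": 0.001, "jaw": 20}
{"x": 1.5, "y": -5.7, "z": -36.9, "rx": 0.001, "ry": -0.0, "rz": 0.001, "jaw": 20}
{"x": 1.5, "y": -5.7, "z": -36.9, "rx": 0.001, "ry": -0.0, "rz": 0.001, "jaw": 20}
{"x": 1.5, "y": -5.7, "z": -36.9, "rx": 0.001, "ry": -0.0, "rz": 0.001, "jaw": 20}
{"x": 1.4, "y": -5.8, "z": -36.9, "rx": 0.001, "ry": -0.0, "rz": 0.001, "jaw": 20}
5 rows
{"x": 12.0, "y": -20.0, "z": -20.0, "rx": 0.0, "ry": 0.0, "rz": -0.02, "jaw": 20}
{"x": 12.4, "y": -19.8, "z": -20.0, "rx": 0.0, "ry": 0.0, "rz": -0.02, "jaw": 20}
{"x": 12.8, "y": -19.5, "z": -20.0, "rx": 0.0, "ry": 0.0, "rz": -0.02, "jaw": 20}
{"x": 13.2, "y": -19.2, "z": -20.0, "rx": 0.0, "ry": 0.0, "rz": -0.02, "jaw": 20}
{"x": 13.6, "y": -19.0, "z": -20.0, "rx": 0.0, "ry": 0.0, "rz": -0.02, "jaw": 20}
6 rows
{"x": 18.0, "y": -26.7, "z": 5.0, "rx": 0.0, "ry": 0.0, "rz": -0.013, "jaw": 20}
{"x": 18.3, "y": -26.4, "z": 5.0, "rx": 0.0, "ry": 0.0, "rz": -0.013, "jaw": 20}
{"x": 18.7, "y": -26.2, "z": 5.0, "rx": 0.0, "ry": 0.0, "rz": -0.013, "jaw": 20}
{"x": 19.0, "y": -25.9, "z": 5.0, "rx": 0.0, "ry": 0.0, "rz": -0.013, "jaw": 20}
{"x": 19.4, "y": -25.7, "z": 5.0, "rx": 0.0, "ry": 0.0, "rz": -0.013, "jaw": 20}
{"x": 19.7, "y": -25.4, "z": 5.0, "rx": 0.0, "ry": 0.0, "rz": -0.013, "jaw": 20}
```

>>> carry_out --deltas '[{"x":0,"y":0,"z":-15,"rx":0,"ry":0,"rz":0,"jaw":20},{"x":1,"y":-3,"z":-30,"rx":0,"ry":0,"rz":0,"jaw":20},{"x":1.5,"y":-6,"z":-37,"rx":0,"ry":0,"rz":0,"jaw":20},{"x":1.5,"y":-6,"z":-37,"rx":0,"ry":0,"rz":0,"jaw":20},{"x":1.5,"y":-6,"z":-37,"rx":0,"ry":0,"rz":0,"jaw":20}]'

```text
time: 21.55
ee_pos: [0.4367, -0.2768, 0.172]
tcp_rot: [0.001, 1.0, 0.001, -0.0]
ft_force: [0.3, -0.5, -3.0]
opening: 0.357
```

>>> carry_out --deltas '[{"x":6,"y":-10,"z":-35,"rx":0,"ry":0,"rz":-0.01,"jaw":20},{"x":12,"y":-20,"z":-30,"rx":0,"ry":0,"rz":-0.02,"jaw":20},{"x":12.4,"y":-20,"z":-28,"rx":0,"ry":0,"rz":-0.02,"jaw":20},{"x":12.8,"y":-19.5,"z":-20,"rx":0,"ry":0,"rz":-0.02,"jaw":20},{"x":13.2,"y":-19,"z":-10,"rx":0,"ry":0,"rz":-0.02,"jaw":20}]'

```text
time: 21.97
ee_pos: [0.4912, -0.1855, 0.2965]
tcp_rot: [0.002, 0.999, 0.047, 0.002]
ft_force: [0.3, -0.2, -3.1]
opening: 0.359
```

```bash
python3 - <<'E'
from pl import *
print(cur()[0],arm.observe()['ft_force'],arm.observe()['opening'])
plan([down([.5915,0.,.275],X)],20,step=34)
E
```

```text
[ 0.49116829 -0.18551572  0.2965388 ] [ 0.27494137 -0.2274394  -3.13187663] 0.35899905645602476
7 rows
{"x": 16.7, "y": -25.1, "z": 3.0, "rx": 0.001, "ry": -0.001, "rz": -0.012, "jaw": 20}
{"x": 17.0, "y": -24.8, "z": 3.1, "rx": 0.001, "ry": -0.001, "rz": -0.012, "jaw": 20}
{"x": 17.3, "y": -24.6, "z": 3.1, "rx": 0.001, "ry": -0.001, "rz": -0.012, "jaw": 20}
{"x": 17.6, "y": -24.4, "z": 3.1, "rx": 0.001, "ry": -0.001, "rz": -0.012, "jaw": 20}
{"x": 17.9, "y": -24.2, "z": 3.1, "rx": 0.001, "ry": -0.001, "rz": -0.012, "jaw": 20}
{"x": 18.2, "y": -24.0, "z": 3.1, "rx": 0.001, "ry": -0.001, "rz": -0.012, "jaw": 20}
{"x": 18.5, "y": -23.8, "z": 3.1, "rx": 0.001, "ry": -0.001, "rz": -0.012, "jaw": 20}
```

>>> carry_out --deltas '[{"x":16.7,"y":-25,"z":3,"rx":0,"ry":0,"rz":-0.012,"jaw":20},{"x":17,"y":-25,"z":3,"rx":0,"ry":0,"rz":-0.012,"jaw":20},{"x":17.3,"y":-24.6,"z":3,"rx":0,"ry":0,"rz":-0.012,"jaw":20},{"x":17.6,"y":-24.4,"z":3,"rx":0,"ry":0,"rz":-0.012,"jaw":20},{"x":17.9,"y":-24,"z":3,"rx":0,"ry":0,"rz":-0.012,"jaw":20}]'

```text
time: 22.38
ee_pos: [0.5617, -0.0528, 0.2778]
tcp_rot: [0.001, 0.997, 0.077, -0.0]
ft_force: [0.8, -0.3, -3.6]
opening: 0.356
```

>>> carry_out --deltas '[{"x":14,"y":-18,"z":3,"rx":0,"ry":0,"rz":-0.012,"jaw":20},{"x":8,"y":-10,"z":3,"rx":0,"ry":0,"rz":-0.012,"jaw":20},{"x":0,"y":0,"z":0,"rx":0,"ry":0,"rz":0,"jaw":20},{"x":0,"y":0,"z":0,"rx":0,"ry":0,"rz":0,"jaw":20}]'

```text
time: 22.72
ee_pos: [0.5785, -0.0233, 0.2708]
tcp_rot: [0.001, 0.996, 0.089, -0.001]
ft_force: [-0.5, -0.6, -3.0]
opening: 0.356
```

```bash
python3 - <<'E'
from pl import *
from h import *
s=grab('side','s9.png'); p,r=cur(); print(p,arm.observe()['ft_force'])
L=imaging.silhouettes('weight','side'); print([(r_['bbox'],round(r_['conf'],2)) for r_ in L])
zb=p[2]-.0152
q=nearest(L,proj(s,[p[0],p[1],zb+.02])[0]); print('expected px',proj(s,[p[0],p[1],zb]),proj(s,[p[0],p[1],zb+.045]))
plan([down([.5915,0.,.232],X)],20,step=34)
cv2.imwrite('pics/v9.png',cv2.resize(s['pixels'][100:250,200:370],(680,600))[...,::-1])
E
```

```text
[ 0.57842542 -0.02442574  0.27092963] [ 0.07723744 -0.30867064 -3.09266294]
[([380.6, 153.0, 395.6, 169.5], 0.73), ([347.4, 145.5, 360.7, 168.2], 0.61), ([281.9, 139.6, 296.9, 160.4], 0.59)]
expected px [[290.50335543 156.96619798]] [[290.68188049 140.7149641 ]]
2 rows
{"x": 8.6, "y": -11.2, "z": 19.4, "rx": 0.001, "ry": 0.001, "rz": -0.002, "jaw": 20}
{"x": 8.6, "y": -11.2, "z": 19.5, "rx": 0.001, "ry": 0.001, "rz": -0.002, "jaw": 20}
```

View pics/v9.png

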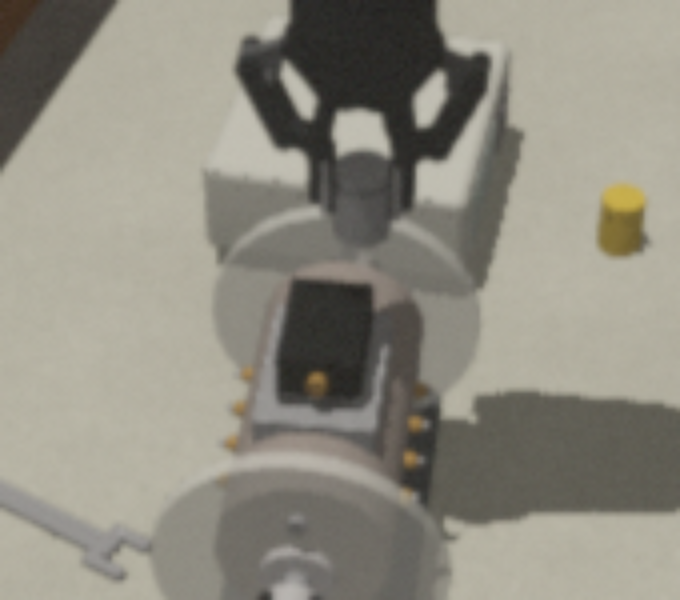

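Picture: the weight hangs upright in the jaws at about px (290,150), where the model expects it. The transducer sits square on the plate, its top centred at about px (281,181).

>>> carry_out --deltas '[{"x":9,"y":-11.6,"z":8,"rx":0,"ry":0,"rz":-0.002,"jaw":20},{"x":9,"y":-11.6,"z":12,"rx":0,"ry":0,"rz":-0.002,"jaw":20},{"x":0,"y":0,"z":10,"rx":0,"ry":0,"rz":0,"jaw":20},{"x":0,"y":0,"z":7,"rx":0,"ry":0,"rz":0,"jaw":20},{"x":0,"y":0,"z":0,"rx":0,"ry":0,"rz":0,"jaw":20}]'

```text
time: 23.23
ee_pos: [0.5912, 0.0009, 0.232]
tcp_rot: [0.001, 0.996, 0.089, -0.002]
ft_force: [-0.8, -0.7, -2.4]
opening: 0.356
```

```bash
python3 - <<'E'
from pl import *
from h import *
s=grab('side','s10.png'); p,r=cur(); print(p,arm.observe()['ft_force'],r.apply([0,0,1]))
plan([down([.592,0.001,.226],X)],20,step=34)
E
```

```text
[0.59164928 0.00093581 0.23293181] [ 0.28858847  0.22889612 -2.41794497] [-0.00279656 -0.00258522 -0.99999275]
1 rows
1 x {"x": 0.4, "y": -0.0, "z": 6.9, "rx": 0.002, "ry": 0.003, "rz": -0.0, "jaw": 20}
```

Now down in small steps, watching the force.

>>> carry_out --deltas '[{"x":0.4,"y":0,"z":4,"rx":0,"ry":0,"rz":0,"jaw":20},{"x":0,"y":0,"z":3,"rx":0,"ry":0,"rz":0,"jaw":20},{"x":0,"y":0,"z":0,"rx":0,"ry":0,"rz":0,"jaw":20},{"x":0,"y":0,"z":1.5,"rx":0,"ry":0,"rz":0,"jaw":20},{"x":0,"y":0,"z":0,"rx":0,"ry":0,"rz":0,"jaw":20}]'

```text
time: 23.7
ee_pos: [0.5928, 0.0028, 0.225]
tcp_rot: [0.001, 0.996, 0.09, -0.001]
ft_force: [-0.5, 0.3, -2.3]
opening: 0.359
```

```bash
python3 - <<'E'
from pl import *
from h import *
for i in range(3): grab('side'); print(cur()[0],arm.observe()['ft_force'])
E
```

```text
[0.59282039 0.00279912 0.22506832] [-1.0422044  -0.40102161 -2.25851167]
[0.59290165 0.00287771 0.22512781] [-0.06075554 -0.9334661  -2.59341414]
[0.59293879 0.00287407 0.22515483] [-0.61349889  0.24988894 -3.36187876]
```

>>> carry_out --deltas '[{"x":-0.5,"y":1.5,"z":1.5,"rx":0,"ry":0,"rz":0,"jaw":20},{"x":0,"y":0,"z":0,"rx":0,"ry":0,"rz":0,"jaw":20},{"x":0,"y":0,"z":1.2,"rx":0,"ry":0,"rz":0,"jaw":20},{"x":0,"y":0,"z":0,"rx":0,"ry":0,"rz":0,"jaw":20}]'

```text
time: 24.18
ee_pos: [0.5928, 0.0012, 0.2226]
tcp_rot: [0.001, 0.996, 0.09, -0.0]
ft_force: [-0.1, -0.9, -1.2]
opening: 0.356
```

>>> carry_out --deltas '[{"x":0,"y":0,"z":0.8,"rx":0,"ry":0,"rz":0,"jaw":20},{"x":0,"y":0,"z":0,"rx":0,"ry":0,"rz":0,"jaw":20}]'

```text
time: 24.35
ee_pos: [0.5932, 0.0012, 0.2225]
tcp_rot: [0.001, 0.996, 0.09, 0.0]
ft_force: [-1.1, -1.6, 5.2]
opening: 0.357
```

>>> carry_out --deltas '[{"x":0,"y":0,"z":-0.6,"rx":0,"ry":0,"rz":0,"jaw":20},{"x":0,"y":0,"z":0,"rx":0,"ry":0,"rz":0,"jaw":40},{"x":0,"y":0,"z":0,"rx":0,"ry":0,"rz":0,"jaw":60},{"x":0,"y":0,"z":0,"rx":0,"ry":0,"rz":0,"jaw":60},{"x":0,"y":0,"z":0,"rx":0,"ry":0,"rz":0,"jaw":60}]'

```text
time: 24.77
ee_pos: [0.5926, 0.0014, 0.222]
tcp_rot: [0.001, 0.996, 0.09, -0.001]
ft_force: [-0.5, 0.8, -0.2]
opening: 0.6
```

>>> carry_out --deltas '[{"x":0,"y":0,"z":-10,"rx":0,"ry":0,"rz":0,"jaw":60},{"x":0,"y":0,"z":-25,"rx":0,"ry":0,"rz":0,"jaw":60},{"x":0,"y":0,"z":-35,"rx":0,"ry":0,"rz":0,"jaw":60},{"x":0,"y":0,"z":-30,"rx":0,"ry":0,"rz":0,"jaw":60},{"x":0,"y":0,"z":0,"rx":0,"ry":0,"rz":0,"jaw":60}]'

```text
time: 25.18
ee_pos: [0.5953, 0.0022, 0.3295]
tcp_rot: [0.001, 0.996, 0.09, 0.004]
ft_force: [1.0, -0.5, -0.4]
opening: 0.598
```

>>> carry_out --deltas '[{"x":-35,"y":0,"z":0,"rx":0,"ry":0,"rz":0,"jaw":60},{"x":-38,"y":0,"z":0,"rx":0,"ry":0,"rz":0,"jaw":60},{"x":-38,"y":0,"z":0,"rx":0,"ry":0,"rz":0,"jaw":60},{"x":-25,"y":0,"z":0,"rx":0,"ry":0,"rz":0,"jaw":60},{"x":0,"y":0,"z":0,"rx":0,"ry":0,"rz":0,"jaw":60}]'

```text
time: 25.6
ee_pos: [0.4548, -0.024, 0.3233]
tcp_rot: [0.002, 0.996, 0.09, -0.001]
ft_force: [0.7, 0.1, 0.3]
opening: 0.6
```

```bash
python3 - <<'E'
from pl import *
from h import *
s=grab('side','s11.png'); t_=grab('top','t11.png')
px=s['pixels'].astype(int)
L=imaging.silhouettes('weight','side'); e=proj(s,[.592,.001,.207+.0225])[0]; q=nearest(L,e); print('exp',e,q['bbox'],q['conf'])
LT=imaging.silhouettes('weight','top'); print([(r['bbox'],r['conf']) for r in LT],proj(t_,[.592,.001,.25]))
x,er=fit(WT,[(s,q['mask'])],[.592,.001],z=.207,noyaw=True); print('weight',x,er)
L=imaging.silhouettes('transducer','side'); q=nearest(L,(281,187)); y,er=fit(TR+[pose(WT[0],0,0,0,.036)],[(s,q['mask']|nearest(imaging.silhouettes('weight','side'),e)['mask'])],[.592,.0,.179],z=.171); print('tr+w',y,er)
print(cur()[0],arm.observe()['ft_force'])
cv2.imwrite('pics/v11.png',cv2.resize(np.hstack([s['pixels'][130:280,200:360],t_['pixels'][130:280,220:380]]),(800,375),interpolation=cv2.INTER_CUBIC)[...,::-1])
E
```

```text
exp [281.24392297 171.91825948] [274.0, 162.8, 288.4, 182.0] 0.65
[] [[299.24636181 195.40514443]]
weight [0.5913385  0.00316112] 0.06269534840963409
tr+w [0.59291803 0.00276191 0.17889194] 0.08531518624641832
[ 0.4598808  -0.02269426  0.32230142] [ 0.21812546  0.19460309 -0.18896501]
```

View pics/v11.png

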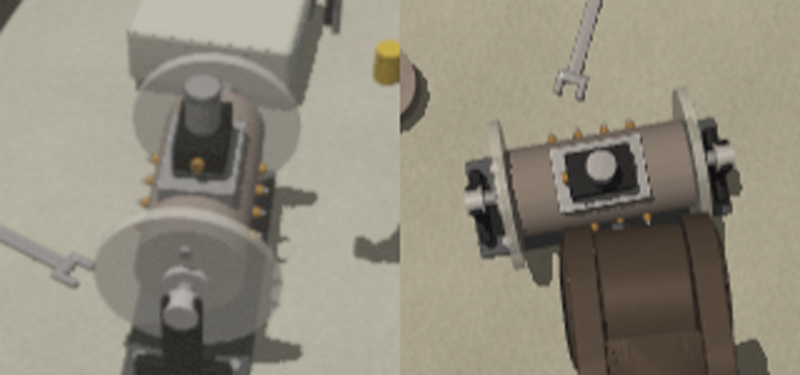

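Picture: the plate is up, the transducer is square in its middle, and the weight stands upright near the transducer's middle (side px about (281,172), top px about (300,197)). The gripper is clear, so I hand in.

```bash
python3 -c "
from bench import arm
print(arm.job_done()); print(arm.observe()['time'])"
```

```text
the job is handed in; nothing more can be done
None
the job is handed in; nothing more can be done
```

I turned the core about 135° in three rim pinches so the plate faces up. The transducer is set square on the plate, the weight stands on top of it, and everything is let go. I handed the job in at about 26 s of the 72 s allowed; no verdict was reported.

What the last checks showed:
- **Plate:** its angle fitted at about −0.5° from the top camera before I let go of the flange. After that I checked it only by eye: the screw head is straight above the hub and the stud rows are on either side. The side-camera fit failed at this step because the arm was in the way, so I ignored it.
- **Transducer:** when first placed, the side-camera fit put it about 0 mm across and 4 mm along from the middle. Part of the 4 mm is probably the brass socket pulling the fit that way. Its yaw fitted 0.04 rad off then, and 0.00 rad in the final fit with the weight on.
- **Weight:** it looks upright, with its centre about 2 mm from the transducer's in the side view. The top network missed it in the last picture, so the top view is by eye only; it looks centred there.
- **Robot and bench:** the gripper is clear and reads near-zero force. I saw none of the other things disturbed in the pictures I looked at, but did not measure them again.

The first batch of moves was refused because some values were left out of the rows; nothing moved. I looked at 10 or 11 pictures, at or one past the budget.

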